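# Unhook the keyhole-hung peelings caddy, open its sprung lid, bin the lemon

## Robot

A 6-joint arm with a two-finger parallel gripper is mounted at the origin on a cart in front of the work surface, level with it; the furniture and walls round the work are solid. World frame = base frame: x ahead of the robot, y to its left, z up, the work surface at z = 0. Lengths are in m, angles in rad, forces in N, time in s.
With the tool pointing down it reaches from about 0.275 to 0.75 m from the base axis. Payload 10.2 kg.
Tool frame: the origin (TCP) lies midway between the tips of the shut fingers; the grasp point (between the pads) lies behind it (robot.hold_point_z is the x of the grasp point in the tool frame, in m); x points along the fingers, y is the direction in which the jaws open and shut, and the axes are right-handed (so a half turn about x gives the same grasp; the last joint's range is limited). The gripper opens to 88 mm and grips with 3 to 60 N. Pads are 18 mm wide; open, the fingers measure 123 mm over their backs; the gripper's body (75 mm by 187 mm) begins 45 mm behind the grasp point.
Start: joints at [1.014, 0.313, 1.498, -0, 1.331, -0.223], TCP at [0.172, 0.496, 0.239] pointing down, gripper open.
Joint ranges: [-2.94, 2.94], [-0.97, 2.17], [0.19, 2.56], [-1.23, 4.37], [0.02, 3.11], [-2.88, 2.88]. Speed limits (rad/s): [2.39, 2.39, 3.01, 3.14, 3.14, 3.14].

## Interface

Orientations are given as a unit quaternion [x, y, z, w].
In Python, from cell import robot gives the robot as it stands.
- The arm moves only by the tool play_rows, never from a script. Its argument "motion" is a list of rows, each an object with "delta_pos": the shift along the tool's x, y, z in m, a list of three; "turn": the turn about the tool's x in degrees. A call has 1 to 5 rows; each row shifts and turns the commanded pose from where the row before left it, along the tool's axes as they then stand; what a row does not reach is not made up. A row lasts 1/8 s, in which the tool goes at most 62.5 mm and 10.7 degrees, less where a joint would pass 70% of its speed; a pose out of reach is approached as far as the arm can. A call with a gripper value outside its range is refused whole. "grip" is the opening, from -1 (shut) to 1 (fully open), set as the call begins (left out, the last holds). The fingers move at their own pace and stop on an object; the grip force is fixed at half the most. Time passes only in rows, so rows that do not move let the fingers close. It gives the time, the measured TCP pose, the force and the opening at its end, in the units of the state.
- robot.sense(): the state, without advancing time (a new reading comes with each control period).
- robot.get_image(name): name is "scene" or "side" or "wrist"; returns the picture (480x640x3 uint8, red, green, blue); there is no depth.
- robot.camera_model(name): a dict with "mtx" (3x3 intrinsics, pixels), "rvec" (rotation vector, rad) and "tvec" (3), from world to camera coordinates, as OpenCV has them; the wrist camera has in their place "hand_eye" (4x4, takes a point from camera to tool coordinates, whose origin is the TCP and whose axes are the tool frame's). Camera axes: x right, y down, z forward; pixel columns grow to the right and rows downward; lengths in m; the calibration is good to about 2 mm. A picture is of the moment at which its call begins: read the wrist's pose just before it. camera_model takes no time and is no camera call.
- robot.finish_job(): hands the job in, once; it reports no verdict.
Trained networks look in the newest picture that a camera, given by its name, has taken for a name from the list of things; names that differ only in an ending like _2 or _b are one class to them, and where a whole thing is asked for, a point or a joint stands for the part that bears it (a point fixed in the world has none). Each returns a list of dicts, best first, with "p" (0 to 1); they miss things now and then, are a little off and sometimes report something else, mostly with a low value. They report only what shows in the picture. A call takes as long as a camera call. They do not tell look-alikes from the thing itself.
- robot.look_for(label, camera): "at" ([x, y, z] in m, in world coordinates, good to about 4 mm: the middle of the surface that is visible of it).
The state is a dict: "t": time; "joint_pos": joint angles; "joint_vel": joint speeds; "effort": joint torques, N m; "ee_pos": TCP position; "ee_rot": TCP orientation; "wrist_force": force on the tool from outside, world axes, zero at the start; "moment": the same for the moment, N m; "grip_width": opening from 0.0 (shut) to 1.0 (fully open).
Only numpy, scipy, OpenCV 4.12 (cv2) and the standard library are available. Lean on these libraries where they do the work, as an engineer would, in place of code of your own. Each camera call takes 0.05 s, during which the arm holds its last target.

## Task

I am about to peel vegetables: slide the green waste caddy up on its stud until the stud head sits in the wide hole of the keyhole, draw it off away from the board, and stand it upright on the worktop a few centimetres or more clear of the hanging board. Press down the red catch with a finger lying over the lid's edge and keep the lid steady all the way up, so that it does not fly open, until it stands fully open; then put the old lemon from the chopping board into the caddy and leave it open. Do not wrench the stud, keep the caddy upright throughout, and leave the garlic and the teaspoon where they lie.

Things in the scene. Friction and masses are not known exactly. Their poses are not given: they have to be found in the camera images.
- hanging_board: Fixed light-wood board, 240 mm wide (own y), 12 mm thick, top edge at z = 182 mm, on a dark steel foot 6 mm thick reaching 20 mm in front of its face. Origin: on the worktop under the middle of its front face; own -x looks out of the face (roughly to the right as the robot sees it), z up. Three headed studs in the face at z = 168 mm, y = -85, 0 and 85 mm; the caddy hangs on the middle one.
- stud (a point): Middle of the shank of the middle stud, 4 mm in front of the board's face, 168 mm above the worktop; axes as the board. Shank 8 mm thick and 7.5 mm long; head 16 mm in diameter and 4 mm thick, its front 11.5 mm from the face.
- caddy: Loose green waste caddy, 0.45 to 0.7 kg. Origin: middle of its underside; own x points to its back, -x to its front (the catch), z up. Body 120 (x) x 130 (y) x 85 (z) mm, walls 4, floor 5 mm. Steel back plate 70 mm wide at x = 55 to 60 mm, with keyhole and, on top, a wooden grip bar. It first hangs with a little play: axes as the board, underside 30 mm above the worktop, back 1 mm from the board.
- caddy_grip (a point): Place to hold the caddy: middle of the wooden grip bar, 53.5 mm behind the caddy's origin (own x) and 180 mm above its underside. The bar is 13 mm thick (x), 78 mm wide (y), from 156 to 196 mm above the underside. While it hangs, the bar's lower end is 4 mm above the board's top edge: close on its front and back faces from above. Axes as the caddy.
- keyhole_hole (a point): Centre of the wide hole (24 mm) of the keyhole, 112 mm above the caddy's underside, 57.5 mm behind its origin. A slot 10 mm wide runs straight up from it; the stud's shank hangs in the slot's upper end, 26 mm above this point. Raise the caddy 26 mm (within about 4 mm) to bring the hole level with the stud, then draw it off along its own -x; it is free after 15 mm.
- lid (a joint): Lid angle, rad, about a hinge along the caddy's y, 44 mm behind its origin and 88 mm above its underside. 0 shut, 1.55 fully open (upright, before the back plate). Once the catch lets go a spring lifts it all the way (about 0.4 N at the front edge) and holds it open. Left alone it flies open at about 11 rad/s; over 8 rad/s counts as flying open.
- lid_edge (a point): Front end of the lid: middle of the top front edge of its white thumb tongue (26 mm wide, 4 mm thick, top 3 mm above the hinge line), 116 mm from the hinge line along the lid. Shut: 72 mm in front of the caddy's origin, 91 mm above its underside. It moves with the lid, up and back, in an arc about the hinge.
- catch (a joint): Red rocking catch on the caddy's front, rad: 0 latched, 0.25 pressed to its stop. Its two hooks leave the lid at about 0.17. It springs back; pressing takes about 2 N at first, 3 N where it lets go and 4 N at the stop.
- catch_bar (a point): Top of the catch's smooth round red thumb bar, 8 mm thick, 40 mm long (y). At rest 84 mm in front of the caddy's origin, 102.5 mm above its underside: 11.5 mm higher than the lid's thumb tongue, whose edge is 12 mm behind it. Pressed down about 3.5 mm it lets the lid go; 5 mm is the stop. A closed fingertip that presses the bar and reaches back over the tongue stops the lid after a few mm.
- caddy_inside (a point): On the inner floor of the caddy, 5 mm above its underside, 8 mm in front of its origin: middle of the free opening, which is 98 mm (x, from the front wall to the opened lid) by 122 mm (y). Axes as the caddy.
- chopping_board: Fixed brown wooden chopping board, 160 x 200 x 16 mm, long along its own y. Origin: middle of its underside.
- lemon: Yellow lemon lying on the chopping board, 78 mm long (own x) and 55 mm across, about 0.11 kg. Origin: underneath, as it first lies.
- lemon_center (a point): Centre of the lemon, 28 mm above its origin.
- garlic: White garlic bulb, 60 mm, also on the chopping board, to either side of the lemon. Leave it. Origin: underneath.
- teaspoon: Steel teaspoon, 130 mm long, on the worktop beyond the chopping board. Leave it. Origin: underneath.
Not all that is in view belongs to the job. Of the things that look like the lemon, the larger one is meant.

How it is judged:
On the way, in this order (a step that is already met when the one before it is completed fails the run):
1. the caddy has been slid up on the stud until the stud's head is in the wide hole (z of keyhole_hole in the frame of stud between -0.006 and 0.006 m and x of keyhole_hole in the frame of stud above -0.012 m), for 0.1 s.
2. the caddy, lid still shut, stands upright on the worktop at least 30 mm clear of the board (height (world z) of caddy below 0.006 m and angle between caddy's own z axis and vertical below 0.07 rad and x of caddy in the frame of stud below -0.087 m and value of joint lid below 0.1 rad and linear speed of caddy below 0.05 m/s), for 0.3 s.
3. the catch has been pressed and the lid is fully open, the caddy still standing (height (world z) of caddy below 0.006 m and angle between caddy's own z axis and vertical below 0.07 rad and x of caddy in the frame of stud below -0.087 m and value of joint lid above 1.35 rad), for 0.3 s.
At the end, for the whole second after the job is handed in: The caddy stands upright on the worktop (within 4 degrees, underside within 6 mm of it), its back at least about 30 mm clear of the hanging board; its lid stands open (over 1.35 rad); the lemon lies inside it (centre within the walls and under 75 mm above the underside); all at rest (all of step 3 and linear speed of caddy below 0.02 m/s and x of lemon_center in the frame of caddy between -0.056 and 0.046 m and y of lemon_center in the frame of caddy between -0.061 and 0.061 m and z of lemon_center in the frame of caddy between 0.015 and 0.075 m and linear speed of lemon below 0.05 m/s); the robot touches nothing.
It fails at once if the lid flies open (over 8 rad/s) (velocity of joint lid above 8 rad/s).
It fails at once if the stud is wrenched (over 45 N between caddy and hanging board) (contact force between caddy and hanging_board above 45 N).
It fails at once if the caddy is tipped by more than 30 degrees (angle between caddy's own z axis and vertical above 0.52 rad).
It fails at once if the garlic is moved by more than 40 mm (distance of garlic from where it was at the start of the episode above 0.04 m).
It fails at once if the teaspoon is moved by more than 40 mm (distance of teaspoon from where it was at the start of the episode above 0.04 m).
It also fails if it takes over 72 s, if anything falls off the work surface, if the arm or the gripper's body presses on something with over 40 N, if the wrist force passes 120 N, or if a joint passes its speed limit or range.

## Working session

There is one attempt and no reset: what is moved stays moved. The work goes in short steps, Python scripts to look and compute and a tool call to move; the robot and the scene stay as the last step left them, time stands still between calls to the robot, and variables do not carry over. Pictures are saved under pics/ and viewed, and the job is handed in when it is done.

Besides the shell and the picture viewer there is one more tool, called after "Request:" as name(argument=value, ...) on one line, values as JSON. play_rows: Moves the arm, as the interface text tells. Its arguments: {"type":"object","properties":{"motion":{"type":"array"},"grip":{"type":"number"}},"required":["motion"]}

```bash
mkdir -p pics; ls; python3 - <<'E'
from cell import robot
import cv2
s=robot.sense();print(s, robot.hold_point_z)
for n in ['scene','side','wrist']:
    im=robot.get_image(n);cv2.imwrite(f'pics/a_{n}.png',im[:,:,::-1])
    print(n,robot.camera_model(n))
for c in ['scene','side']:
  for l in ['hanging_board','caddy','caddy_grip','catch_bar','lid_edge','lemon','garlic','teaspoon','chopping_board']:
    print(c,l,[( [round(v,4) for v in d['at']],round(d['p'],2)) for d in robot.look_for(l,c)])
E
```

```text
pics
{'t': 0.0, 'joint_pos': array([ 1.01362283e+00,  3.13454317e-01,  1.49839138e+00, -2.30815883e-05,
        1.33096956e+00, -2.23375488e-01]), 'joint_vel': array([ 8.86047257e-05, -4.68014883e-04, -1.80819488e-03,  4.72838299e-04,
        1.51412401e-03,  1.18021060e-03]), 'effort': array([-9.54644092e-04, -4.02214265e+01, -2.52269357e+01,  6.94106449e-02,
        3.52622790e-02, -8.84493102e-05]), 'ee_pos': array([0.17189078, 0.49582561, 0.23817605]), 'ee_rot': array([ 0.11706358,  0.6974386 , -0.11786912,  0.69712437]), 'wrist_force': array([-0.27381236,  0.12241713, -0.41194592]), 'moment': array([-0.00091086,  0.04359047,  0.01608105]), 'grip_width': 0.9996311415233242} -0.0187
scene {'mtx': array([[488.35493543,   0.        , 312.41248843],
       [  0.        , 488.35493543, 242.55181752],
       [  0.        ,   0.        ,   1.        ]]), 'rvec': array([ 2.18079278, -0.77821419,  0.37948207]), 'tvec': array([-0.45873003,  0.34203967,  0.91172052])}
side {'mtx': array([[567.51917162,   0.        , 313.27454347],
       [  0.        , 567.51917162, 234.5072276 ],
       [ 
[... 1020 characters left out ...]
e garlic [([0.5188, -0.2824, 0.0506], 0.77)]
scene teaspoon [([0.6777, -0.0299, 0.0086], 0.7)]
scene chopping_board [([0.4851, -0.2341, 0.015], 0.74)]
side hanging_board [([0.4185, 0.157, 0.1213], 0.63)]
side caddy [([0.4775, 0.0921, 0.1161], 0.85), ([0.4914, 0.0921, 0.1195], 0.23)]
side caddy_grip [([0.6724, -0.0329, 0.007], 0.75), ([0.4815, 0.0891, 0.118], 0.59)]
side catch_bar [([0.4923, 0.0324, 0.1171], 0.56)]
side lid_edge [([0.4901, 0.0921, 0.1223], 0.69)]
side lemon [([0.5254, -0.1801, 0.0644], 0.73), ([0.666, -0.2133, 0.0319], 0.69)]
side garlic [([0.5216, -0.2852, 0.0492], 0.83)]
side teaspoon [([0.6709, -0.0298, 0.0046], 0.67)]
side chopping_board [([0.4894, -0.235, 0.0201], 0.63)]
```

View pics/a_scene.png

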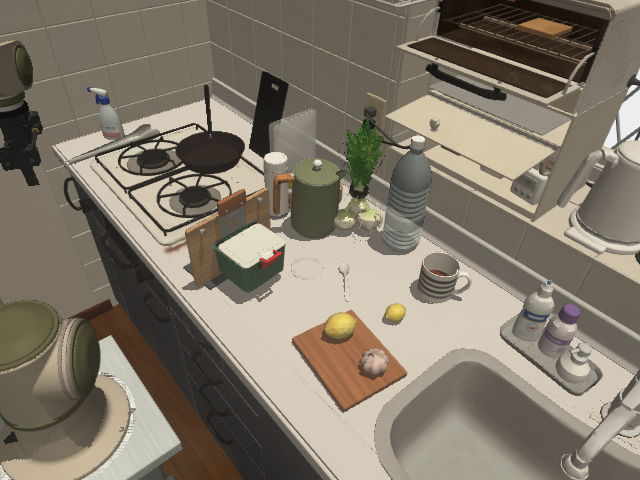

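View pics/a_side.png

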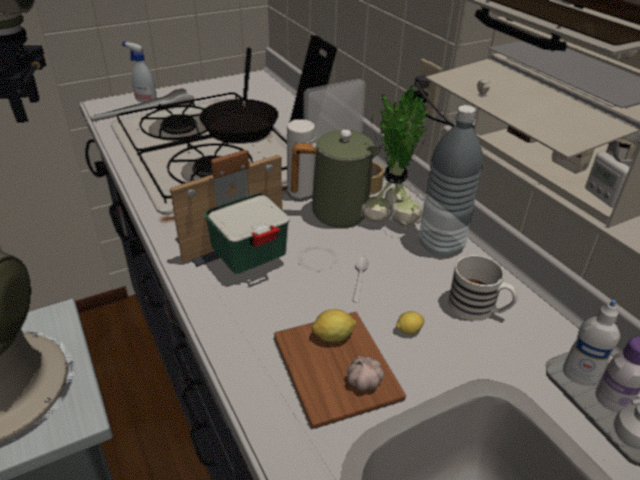

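View pics/a_wrist.png

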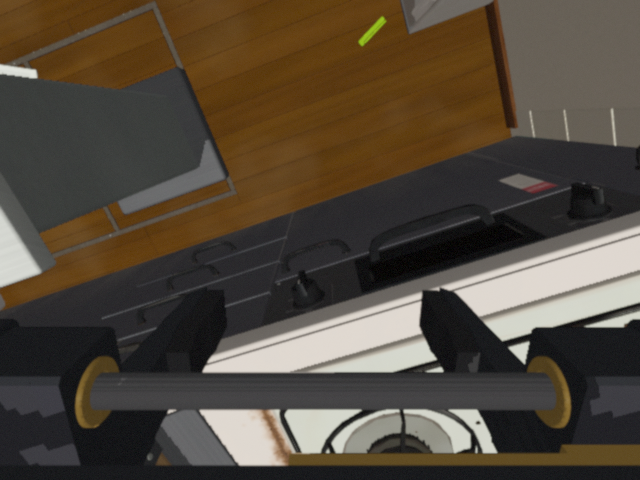

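```bash
python3 - <<'E'
import cv2
a=cv2.imread('pics/a_scene.png');cv2.imwrite('pics/b_scene.png',cv2.resize(a[170:300,170:370],None,fx=4,fy=4,interpolation=cv2.INTER_CUBIC))
a=cv2.imread('pics/a_side.png');cv2.imwrite('pics/b_side.png',cv2.resize(a[130:280,160:360],None,fx=4,fy=4,interpolation=cv2.INTER_CUBIC))
E
```

```text
(no output)
```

View pics/b_scene.png

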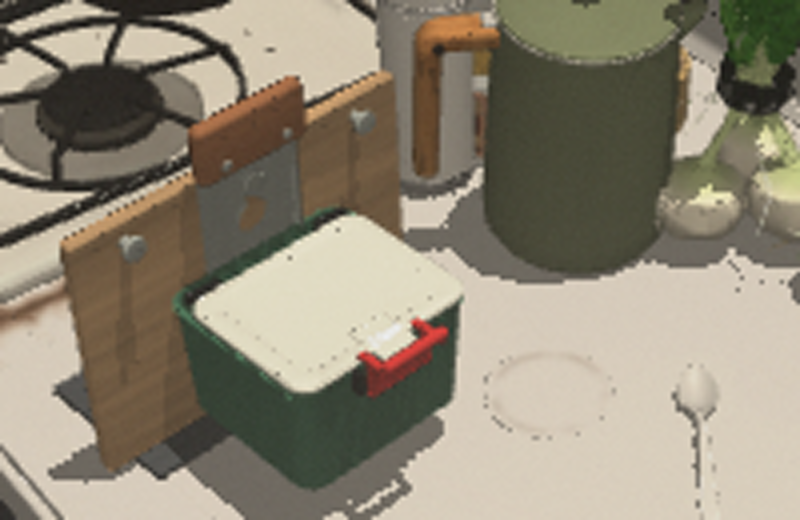

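View pics/b_side.png

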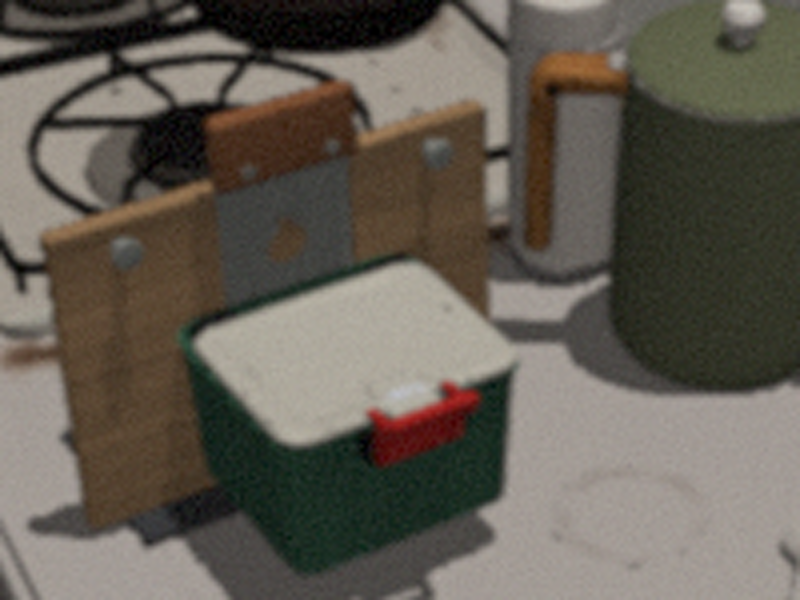

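```bash
cat > h.py <<'E'
import numpy as np, cv2
from scipy.spatial.transform import Rotation as R
from scipy.optimize import least_squares
from cell import robot
def proj(c,P):
    m=robot.camera_model(c)
    return cv2.projectPoints(np.asarray(P,float).reshape(-1,3),m['rvec'],m['tvec'],m['mtx'],None)[0][:,0]
def ray(c,uv,z):
    m=robot.camera_model(c);Rm=cv2.Rodrigues(m['rvec'])[0]
    o=-Rm.T@m['tvec'];d=Rm.T@np.linalg.solve(m['mtx'],[uv[0],uv[1],1.]);return o+d*(z-o[2])/d[2]
E
cat > fit.py <<'E'
from h import *
B=[([-11.5,85,168],(132,248),(125,251)),([-11.5,-85,168],(362,121),(437,151)),
 ([-14,39,186],(199,186),(217,192)),([-14,-39,186],(302,135),(353,150)),
 ([-0,120,182],(64,254),(47,242)),([0,-120,182],(394,86),(487,114)),([0,120,4],(108,470),(92,527)),
 ([-145,20,131],(362,364),(372,417)),([-145,-20,131],(445,331),(475,399))]
P=np.array([b[0] for b in B])/1e3
S=np.array([b[1] for b in B])/4+[170,170]; D=np.array([b[2] for b in B])/4+[160,130]
def w(p,P=P):
    c,s=np.cos(p[2]),np.sin(p[2]);return P@np.array([[c,-s,0],[s,c,0],[0,0,1]]).T+[p[0],p[1],0]
f=lambda p:np.r_[(proj('scene',w(p))-S).ravel(),(proj('side',w(p))-D).ravel()]
r=least_squares(f,[.42,.16,1.5],loss='soft_l1');p=r.x
print(p,np.degrees(p[2]));print(f(p).reshape(2,-1,2).round(1))
for n,q in [('stud',[-4,0,168]),('grip',[-61+53.5,0,210]),('caddy',[-61,0,30])]:print(n,w(p,np.array([q])/1e3).round(4))
E
python3 fit.py
```

```text
[0.48358547 0.16668681 1.65672457] 94.92332562604541
[[[-0.1 -0.3]
  [ 1.2  0.4]
  [-0.2  0.5]
  [ 1.3 -0.9]
  [-0.4 -2.1]
  [ 0.9 -3.3]
  [-0.2  0.7]
  [ 4.8 -1.1]
  [-2.4 -1.2]]

 [[-0.3  0.9]
  [ 0.5  1.7]
  [-1.2  1.3]
  [ 1.3  0.8]
  [-1.8 -0.7]
  [ 0.  -2. ]
  [-1.   1.8]
  [ 3.2  0.4]
  [-3.4 -2. ]]]
stud [[0.4839 0.1627 0.168 ]]
grip [[0.4842 0.1592 0.21  ]]
caddy [[0.4888 0.1059 0.03  ]]
```

```bash
cat >> fit.py <<'E'
p2=least_squares(lambda p:f(p).reshape(2,-1,2)[:,:4].ravel(),p).x;print(p2,np.degrees(p2[2]))
if __name__=='__main__':
  for c,o,h in [('scene',(170,170),(130,200)),('side',(160,130),(150,200))]:
    im=cv2.imread(f'pics/a_{c}.png');im=cv2.resize(im[o[1]:o[1]+h[0],o[0]:o[0]+h[1]],None,fx=4,fy=4,interpolation=cv2.INTER_CUBIC)
    L=[[0,120,182],[0,-120,182],[0,-120,0],[0,120,0],[0,120,182]],[[-14,39,186],[-14,-39,186],[-14,-39,226],[-14,39,226],[-14,39,186]],[[-121,65,30],[-121,-65,30],[-121,-65,115],[-121,65,115],[-121,65,30]],[[-145,20,132.5],[-145,-20,132.5]]
    for pp,col in [(p,(0,0,255)),(p2,(255,0,0))]:
      for l in L:
        q=(proj(c,w(pp,np.array(l)/1e3))-o)*4+1.5
        cv2.polylines(im,[q.astype(np.int32)],False,col,1)
    cv2.imwrite(f'pics/c_{c}.png',im)
E
python3 fit.py|tail -1
```

```text
[0.48376055 0.16923357 1.68272426] 96.41299804179589
```

View pics/c_scene.png

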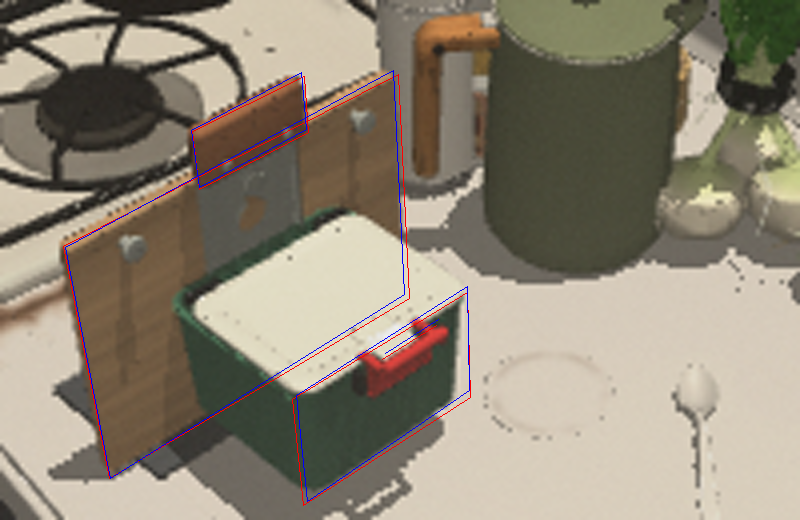

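View pics/c_side.png

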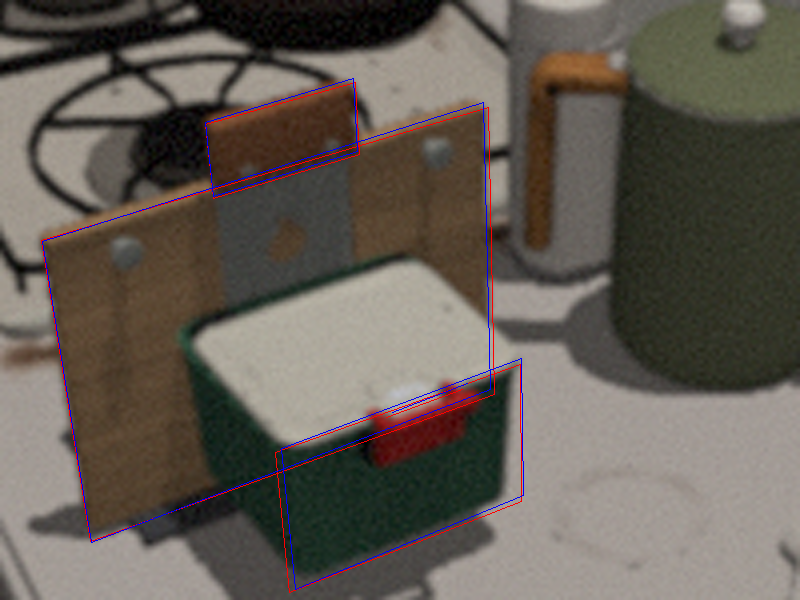

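```bash
python3 - <<'E'
from h import *
s=robot.sense();M=R.from_quat(s['ee_rot']).as_matrix();print(M.round(3))
print('yaw tool y',np.degrees(np.arctan2(M[1,1],M[0,1])))
for uv in [(315,236),(292,228),(337,231)]:print(ray('scene',uv,0).round(3))
print('handle',ray('scene',(278,180),.15).round(3), 'pan handle',ray('scene',(207,86),.2).round(3),'small bottle',ray('scene',(275,217),0).round(3))
print('canister lid z.2',ray('scene',(317,164),.2).round(3),ray('scene',(317,164),.25).round(3))
E
```

```text
[[ 0.     0.328  0.945]
 [ 0.     0.945 -0.328]
 [-1.     0.     0.   ]]
yaw tool y 70.87266026114995
[0.716 0.132 0.   ]
[0.688 0.198 0.   ]
[0.777 0.11  0.   ]
handle [0.669 0.232 0.15 ] pan handle [0.771 0.752 0.2  ] small bottle [0.68  0.268 0.   ]
canister lid z.2 [0.747 0.168 0.2  ] [0.694 0.107 0.25 ]
```

Request:
play_rows(motion=[{"delta_pos": [-0.02, 0, 0], "turn": -8.5}, {"delta_pos": [-0.02, 0, 0], "turn": -8.5}, {"delta_pos": [-0.02, 0, 0], "turn": -8.5}], grip=0.0)

```text
t: 1.42
ee_pos: [0.172, 0.496, 0.2994]
ee_rot: [-0.041, 0.706, 0.041, 0.706]
wrist_force: [0.6, 0.7, -0.6]
grip_width: 0.684
```

```bash
cat >> h.py <<'E'
def to(pos,yaw=None):
    "tool-frame shift to reach world TCP pos"
    s=robot.sense();M=R.from_quat(s['ee_rot']).as_matrix()
    y=np.degrees(np.arctan2(M[1,1],M[0,1]))
    print('t',round(s['t'],2),'at',s['ee_pos'].round(4),'yaw',y.round(2),'grip',round(s['grip_width'],3),'F',s['wrist_force'].round(2),'shift',(M.T@(np.asarray(pos)-s['ee_pos'])).round(4), 'turn',None if yaw is None else round(y-yaw,2))
E
python3 -c "
from h import *
to([.4845,.160,.30],96.5)"
```

```text
t 1.43 at [0.172  0.496  0.2994] yaw 96.66 grip 0.684 F [ 0.62  0.69 -0.63] shift [-0.0006 -0.37    0.2715] turn 0.16
```

Request:
play_rows(motion=[{"delta_pos": [0, -0.046, 0.034]}, {"delta_pos": [0, -0.046, 0.034]}, {"delta_pos": [0, -0.046, 0.034]}, {"delta_pos": [0, -0.046, 0.034]}])

```text
invalid input at $.motion[0]: expected keys delta_pos, turn
```

Request:
play_rows(motion=[{"delta_pos": [0, -0.046, 0.034]}, {"delta_pos": [0, -0.046, 0.034]}, {"delta_pos": [0, -0.046, 0.034]}, {"delta_pos": [0, -0.046, 0.034]}, {"delta_pos": [0, 0, 0]}])

```text
invalid input at $.motion[0]: expected keys delta_pos, turn
```

```bash
python3 -c "
from h import *
to([.4845,.160,.30],96.5)
im=robot.get_image('wrist');cv2.imwrite('pics/d_wrist.png',im[:,:,::-1])"
```

```text
t 1.43 at [0.172  0.496  0.2994] yaw 96.66 grip 0.684 F [ 0.62  0.69 -0.63] shift [-0.0006 -0.37    0.2715] turn 0.16
```

View pics/d_wrist.png

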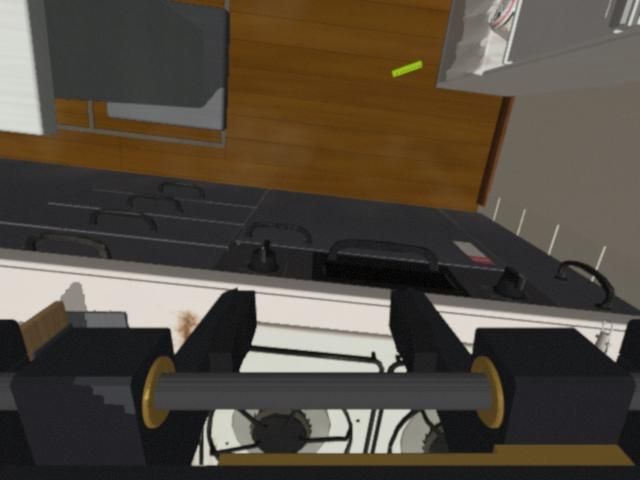

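Turn is a required key.

Request:
play_rows(motion=[{"delta_pos": [0, -0.046, 0.034], "turn": 0}, {"delta_pos": [0, -0.046, 0.034], "turn": 0}, {"delta_pos": [0, -0.046, 0.034], "turn": 0}, {"delta_pos": [0, -0.046, 0.034], "turn": 0}])

```text
t: 1.98
ee_pos: [0.3285, 0.3268, 0.2984]
ee_rot: [-0.038, 0.706, 0.039, 0.706]
wrist_force: [0.6, 1.3, -0.6]
grip_width: 0.499
```

Request:
play_rows(motion=[{"delta_pos": [0, -0.046, 0.034], "turn": 0}, {"delta_pos": [0, -0.046, 0.034], "turn": 0}, {"delta_pos": [0, -0.046, 0.034], "turn": 0}, {"delta_pos": [0, -0.046, 0.034], "turn": 0}, {"delta_pos": [0, 0, 0], "turn": 0}])

```text
t: 2.6
ee_pos: [0.4848, 0.158, 0.2976]
ee_rot: [-0.037, 0.707, 0.037, 0.706]
wrist_force: [-0.2, 0.5, -0.6]
grip_width: 0.496
```

```bash
python3 -c "
from h import *
to([.4845,.160,.30],96.5)
im=robot.get_image('wrist');cv2.imwrite('pics/d_wrist.png',im[:,:,::-1])
im=robot.get_image('scene');cv2.imwrite('pics/d_scene.png',im[:,:,::-1])"
```

```text
t 2.6 at [0.4848 0.158  0.2976] yaw 96.0 grip 0.496 F [-0.2   0.52 -0.62] shift [-0.0024  0.002  -0.0001] turn -0.5
```

View pics/d_wrist.png

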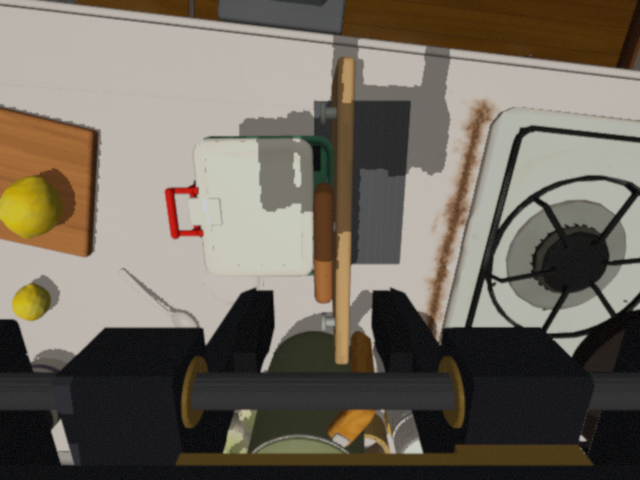

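View pics/d_scene.png

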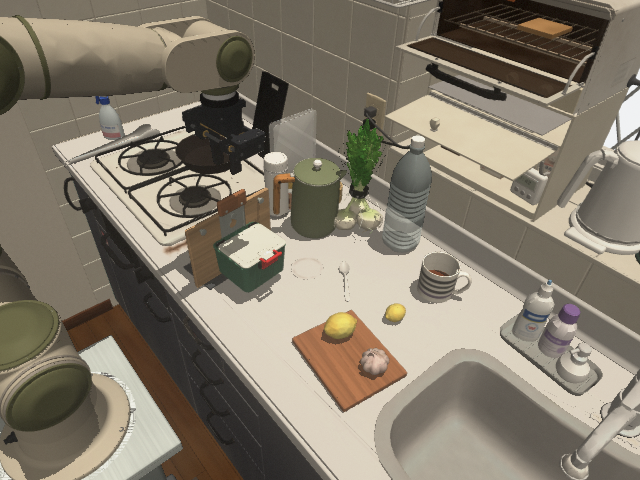

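```bash
cat >> h.py <<'E'
def wray(uv,z,s=None):
    s=s or robot.sense();m=robot.camera_model('wrist');H=m['hand_eye'];M=R.from_quat(s['ee_rot']).as_matrix()
    d=M@(H[:3,:3]@np.linalg.solve(m['mtx'],[uv[0],uv[1],1.]));o=M@H[:3,3]+s['ee_pos'];return o+d*(z-o[2])/d[2]
E
python3 -c "
from h import *
a=wray((323,185),.226);b=wray((323,302),.226);print('bar top',a,b,(a+b)/2,np.linalg.norm(a-b))
print(wray((316,243),.226),wray((332,243),.226))
a=wray((345,58),.182);b=wray((342,362),.182);print('board',a,b,(a+b)/2,np.linalg.norm(a-b),np.degrees(np.arctan2(*(b-a)[:2])))
a=wray((170,190),.132);b=wray((174,236),.132);print('catch',a,b,(a+b)/2,np.linalg.norm(a-b))
import cv2
im=cv2.imread('pics/d_wrist.png');cv2.imwrite('pics/d2.png',cv2.resize(im[40:380,150:450],None,fx=2,fy=1.75))
"
```

```text
bar top [0.44068342 0.15646932 0.226     ] [0.51936368 0.16514753 0.226     ] [0.48002355 0.16080842 0.226     ] 0.07915740155881788
[0.47807082 0.15610959 0.226     ] [0.47696154 0.16623541 0.226     ]
board [0.36387511 0.16257311 0.182     ] [0.59845631 0.19036777 0.182     ] [0.48116571 0.17647044 0.182     ] 0.23622211171343835 83.24273787944291
catch [0.47613925 0.0270189  0.132     ] [0.5180854 0.0297081 0.132    ] [0.49711233 0.0283635  0.132     ] 0.0420322637187826
```

View pics/d2.png

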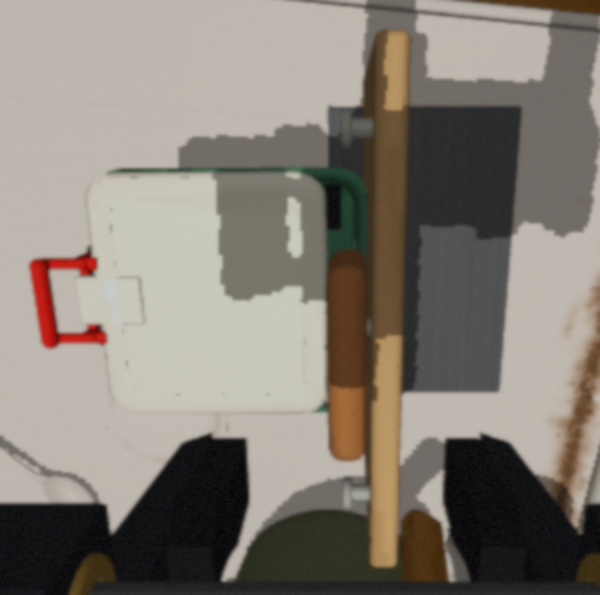

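```bash
python3 -c "
from h import *
to([.482,.161,.191],96.5)"
```

```text
t 2.7 at [0.483  0.1606 0.2982] yaw 96.25 grip 0.497 F [-0.6   0.15  0.36] shift [ 0.1072  0.0005 -0.0008] turn -0.25
```

Request:
play_rows(motion=[{"delta_pos": [0.04, 0, 0], "turn": -0.2}, {"delta_pos": [0.035, 0, 0], "turn": 0}, {"delta_pos": [0.02, 0, 0], "turn": 0}, {"delta_pos": [0.012, 0, 0], "turn": 0}, {"delta_pos": [0, 0, 0], "turn": 0}])

```text
t: 3.32
ee_pos: [0.4827, 0.1611, 0.1916]
ee_rot: [-0.041, 0.706, 0.041, 0.706]
wrist_force: [-0.0, -0.6, 0.0]
grip_width: 0.503
```

```bash
python3 -c "
from h import *
to([.482,.161,.191],96.5)
im=robot.get_image('wrist');cv2.imwrite('pics/e_wrist.png',im[:,:,::-1])
im=robot.get_image('side');cv2.imwrite('pics/e_side.png',cv2.resize(im[80:280,100:400,::-1],None,fx=2.6,fy=2.6))"
```

```text
t 3.33 at [0.4827 0.1611 0.1916] yaw 96.61 grip 0.503 F [-0.05 -0.61  0.03] shift [ 0.0006 -0.0001 -0.0007] turn 0.11
```

View pics/e_wrist.png

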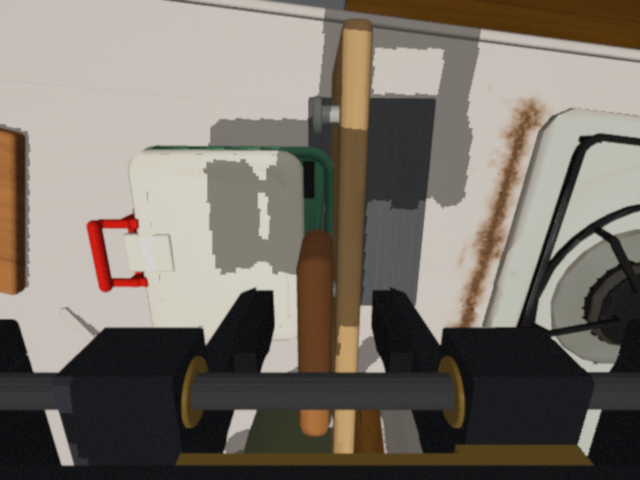

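View pics/e_side.png

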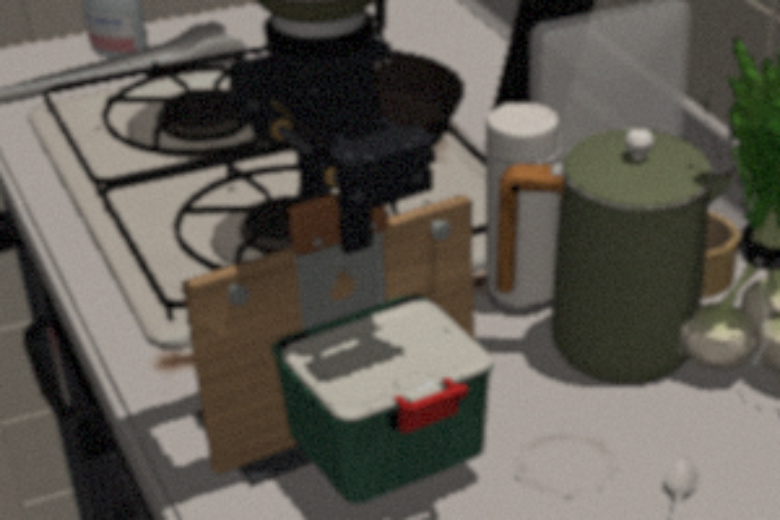

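```bash
python3 -c "
from h import *
s=robot.sense();M=R.from_quat(s['ee_rot']).as_matrix()
for uv in [(315,240),(315,430),(299,330),(333,330),(315,335)]: print(uv,(M.T@(wray(uv,.226)-s['ee_pos'])).round(4))
for uv in [(273,300),(372,300)]: print(uv,(M.T@(wray(uv,.1916)-s['ee_pos'])).round(4))
"
```

```text
(315, 240) [-0.0335 -0.0023 -0.0432]
(315, 430) [-0.0334 -0.0028  0.0365]
(299, 330) [-0.0334 -0.0083 -0.0092]
(333, 330) [-0.0334  0.0039 -0.0092]
(315, 335) [-0.0334 -0.0025 -0.0072]
(273, 300) [ 0.001  -0.0222 -0.0028]
(372, 300) [ 0.001   0.0226 -0.0028]
```

Request:
play_rows(motion=[{"delta_pos": [0, -0.0022, -0.003], "turn": 0}, {"delta_pos": [0, 0, 0], "turn": 0}])

```text
t: 3.68
ee_pos: [0.4804, 0.1578, 0.1922]
ee_rot: [-0.04, 0.706, 0.04, 0.706]
wrist_force: [0.5, 0.0, -0.6]
grip_width: 0.502
```

Request:
play_rows(motion=[{"delta_pos": [0, 0, 0], "turn": 0}, {"delta_pos": [0, 0, 0], "turn": 0}, {"delta_pos": [0, 0, 0], "turn": 0}, {"delta_pos": [0, 0, 0], "turn": 0}, {"delta_pos": [0, 0, 0], "turn": 0}], grip=-1)

```text
t: 4.3
ee_pos: [0.4805, 0.158, 0.1917]
ee_rot: [-0.04, 0.706, 0.041, 0.706]
wrist_force: [-0.2, -1.0, 0.4]
grip_width: 0.144
```

Request:
play_rows(motion=[{"delta_pos": [0, 0, 0], "turn": 0}, {"delta_pos": [0, 0, 0], "turn": 0}, {"delta_pos": [0, 0, 0], "turn": 0}])

```text
t: 4.68
ee_pos: [0.4805, 0.158, 0.1917]
ee_rot: [-0.041, 0.706, 0.041, 0.706]
wrist_force: [-0.3, -1.0, -0.5]
grip_width: 0.139
```

Request:
play_rows(motion=[{"delta_pos": [-0.003, 0, 0], "turn": 0}, {"delta_pos": [-0.005, 0, 0], "turn": 0}, {"delta_pos": [0, 0, 0], "turn": 0}])

```text
t: 5.05
ee_pos: [0.4805, 0.158, 0.1999]
ee_rot: [-0.041, 0.706, 0.041, 0.706]
wrist_force: [0.1, -0.8, -6.1]
grip_width: 0.146
```

Request:
play_rows(motion=[{"delta_pos": [-0.006, 0, 0], "turn": 0}, {"delta_pos": [-0.006, 0, 0], "turn": 0}, {"delta_pos": [-0.006, 0, 0], "turn": 0}, {"delta_pos": [0, 0, 0], "turn": 0}, {"delta_pos": [0, 0, 0], "turn": 0}])

```text
t: 5.68
ee_pos: [0.4804, 0.158, 0.2176]
ee_rot: [-0.041, 0.706, 0.041, 0.706]
wrist_force: [0.1, -0.3, -6.2]
grip_width: 0.147
```

```bash
python3 -c "
from h import *
to([.482,.161,.217],96.5)
im=robot.get_image('scene');cv2.imwrite('pics/f_scene.png',cv2.resize(im[130:330,120:420,::-1],None,fx=2.6,fy=2.6))
im=robot.get_image('side');cv2.imwrite('pics/f_side.png',cv2.resize(im[80:280,100:400,::-1],None,fx=2.6,fy=2.6))"
```

```text
t 5.67 at [0.4804 0.158  0.2176] yaw 96.57 grip 0.147 F [ 0.08 -0.29 -6.18] shift [0.0006 0.0028 0.0019] turn 0.07
```

View pics/f_side.png

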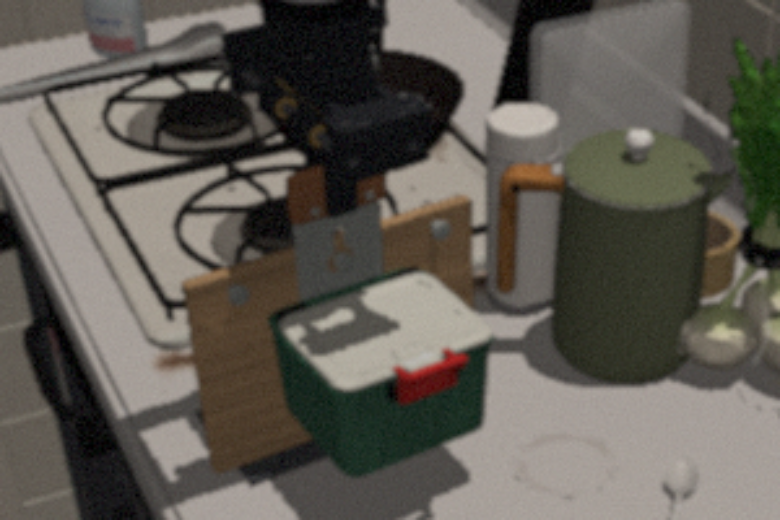

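View pics/f_scene.png

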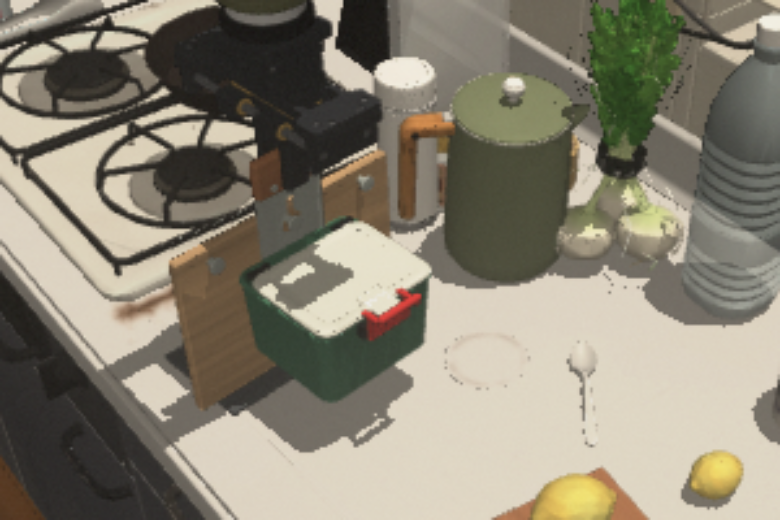

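Request:
play_rows(motion=[{"delta_pos": [0, -0.004, 0], "turn": 0}, {"delta_pos": [0, -0.004, 0], "turn": 0}, {"delta_pos": [0, 0, 0], "turn": 0}])

```text
t: 6.15
ee_pos: [0.4815, 0.1497, 0.2177]
ee_rot: [-0.04, 0.706, 0.04, 0.706]
wrist_force: [-0.0, 0.2, -6.7]
grip_width: 0.146
```

Request:
play_rows(motion=[{"delta_pos": [0, -0.006, 0], "turn": 0}, {"delta_pos": [0, -0.01, 0], "turn": 0}, {"delta_pos": [0, -0.014, 0], "turn": 0}, {"delta_pos": [0, -0.014, 0], "turn": 0}, {"delta_pos": [0, -0.011, 0], "turn": 0}])

```text
t: 6.78
ee_pos: [0.4878, 0.0942, 0.2178]
ee_rot: [-0.04, 0.706, 0.04, 0.706]
wrist_force: [-0.8, 0.3, -6.9]
grip_width: 0.148
```

```bash
python3 -c "
from h import *
to([.482,.161,.162],96.5)
im=robot.get_image('side');cv2.imwrite('pics/g_side.png',cv2.resize(im[80:280,100:400,::-1],None,fx=2.6,fy=2.6))"
```

```text
t 6.78 at [0.4878 0.0942 0.2178] yaw 96.53 grip 0.148 F [-0.78  0.31 -6.93] shift [0.0558 0.067  0.0018] turn 0.03
```

View pics/g_side.png

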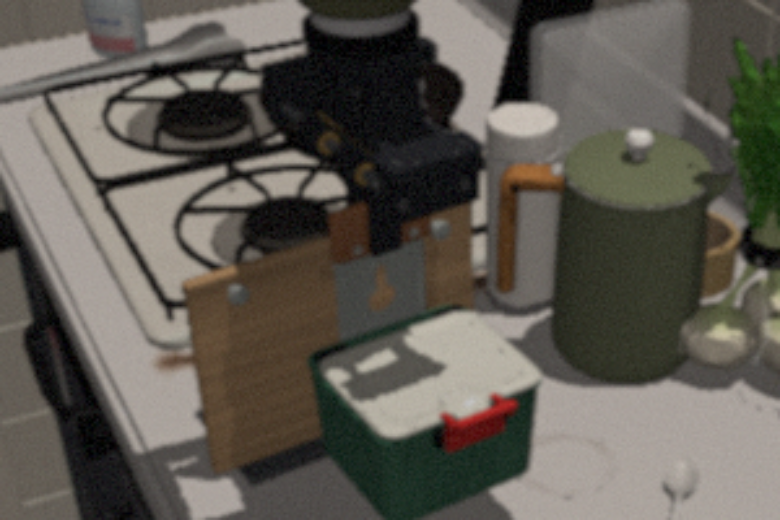

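Request:
play_rows(motion=[{"delta_pos": [0.013, 0, 0], "turn": 0}, {"delta_pos": [0.015, 0, 0], "turn": 0}, {"delta_pos": [0.012, 0, 0], "turn": 0}, {"delta_pos": [0.008, 0, 0], "turn": 0}, {"delta_pos": [0.003, 0, 0], "turn": 0}])

```text
t: 7.45
ee_pos: [0.4876, 0.0955, 0.1662]
ee_rot: [-0.041, 0.706, 0.041, 0.706]
wrist_force: [-0.1, -0.1, -6.4]
grip_width: 0.147
```

Request:
play_rows(motion=[{"delta_pos": [0.002, 0, 0], "turn": 0}, {"delta_pos": [0.001, 0, 0], "turn": 0}, {"delta_pos": [0, 0, 0], "turn": 0}])

```text
t: 7.82
ee_pos: [0.4878, 0.0954, 0.1639]
ee_rot: [-0.041, 0.706, 0.041, 0.706]
wrist_force: [-0.3, -0.0, -6.3]
grip_width: 0.144
```

Request:
play_rows(motion=[{"delta_pos": [0.001, 0, 0], "turn": 0}, {"delta_pos": [0.001, 0, 0], "turn": 0}, {"delta_pos": [0, 0, 0], "turn": 0}])

```text
t: 8.2
ee_pos: [0.4882, 0.096, 0.1631]
ee_rot: [-0.04, 0.705, 0.041, 0.707]
wrist_force: [-2.3, 5.9, 4.6]
grip_width: 0.147
```

Request:
play_rows(motion=[{"delta_pos": [-0.001, 0, 0], "turn": 0}, {"delta_pos": [0, 0, 0], "turn": 0}])

```text
t: 8.45
ee_pos: [0.488, 0.0956, 0.1633]
ee_rot: [-0.04, 0.705, 0.041, 0.706]
wrist_force: [-0.7, 5.0, 2.7]
grip_width: 0.145
```

Request:
play_rows(motion=[{"delta_pos": [0, 0, 0], "turn": 0}, {"delta_pos": [0, 0, 0], "turn": 0}, {"delta_pos": [0, 0, 0], "turn": 0}, {"delta_pos": [0, 0, 0], "turn": 0}], grip=0)

```text
t: 8.95
ee_pos: [0.4877, 0.0953, 0.1627]
ee_rot: [-0.041, 0.706, 0.04, 0.706]
wrist_force: [-1.4, 0.5, 1.0]
grip_width: 0.501
```

```bash
python3 -c "
from h import *
to([.482,.161,.162],96.5)
im=robot.get_image('side');cv2.imwrite('pics/h_side.png',cv2.resize(im[80:280,100:400,::-1],None,fx=2.6,fy=2.6))
im=robot.get_image('scene');cv2.imwrite('pics/h_scene.png',cv2.resize(im[130:330,120:420,::-1],None,fx=2.6,fy=2.6))
im=robot.get_image('wrist');cv2.imwrite('pics/h_wrist.png',im[:,:,::-1])"
```

```text
t 8.95 at [0.4877 0.0953 0.1627] yaw 96.57 grip 0.501 F [-1.39  0.47  1.  ] shift [0.0007 0.066  0.0018] turn 0.07
```

View pics/h_side.png

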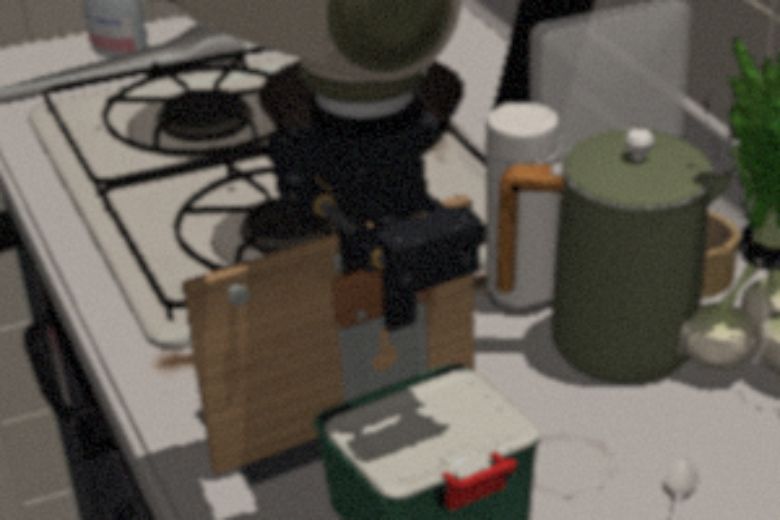

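View pics/h_wrist.png

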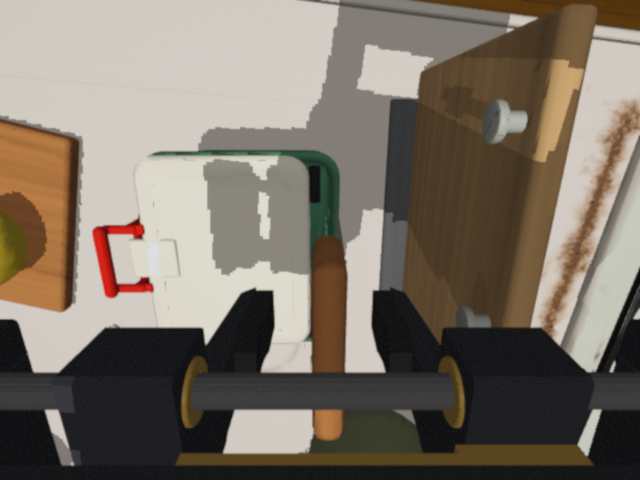

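Request:
play_rows(motion=[{"delta_pos": [-0.05, 0, 0], "turn": 0}, {"delta_pos": [-0.05, -0.01, 0], "turn": 0}, {"delta_pos": [-0.02, -0.05, 0], "turn": 0}, {"delta_pos": [0, -0.05, 0], "turn": 0}, {"delta_pos": [0, 0, 0], "turn": 0}], grip=-1)

```text
t: 9.72
ee_pos: [0.5004, -0.0164, 0.2826]
ee_rot: [-0.039, 0.706, 0.039, 0.706]
wrist_force: [-0.6, 0.3, 0.3]
grip_width: 0.006
```

Request:
play_rows(motion=[{"delta_pos": [0, 0, 0], "turn": 0}, {"delta_pos": [0, 0, 0], "turn": 0}])

```text
t: 9.98
ee_pos: [0.5002, -0.0129, 0.2827]
ee_rot: [-0.041, 0.706, 0.041, 0.706]
wrist_force: [0.1, 0.4, -0.1]
grip_width: 0.006
```

```bash
python3 -c "
from h import *
to([.482,.161,.162],96.5)
im=robot.get_image('wrist');cv2.imwrite('pics/i_wrist.png',im[:,:,::-1])
im=robot.get_image('side');cv2.imwrite('pics/i_side.png',im[:,:,::-1])
im=robot.get_image('scene');cv2.imwrite('pics/i_scene.png',im[:,:,::-1])
s=robot.sense();np.savez('i.npz',p=s['ee_pos'],q=s['ee_rot'])"
```

```text
t 9.97 at [ 0.5002 -0.0129  0.2827] yaw 96.65 grip 0.006 F [ 0.08  0.39 -0.07] shift [0.1207 0.1748 0.0021] turn 0.15
```

View pics/i_wrist.png

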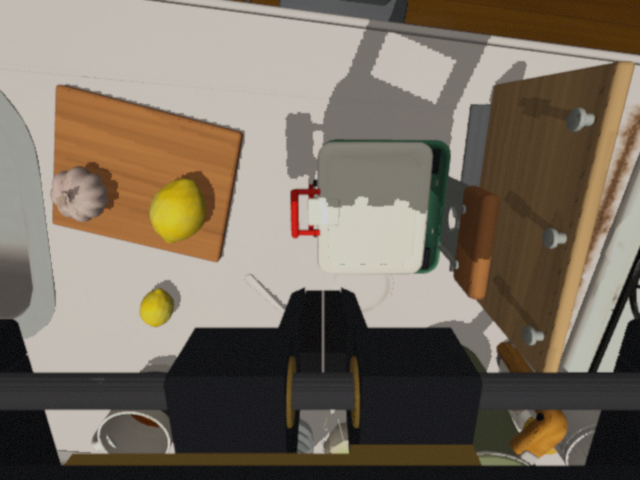

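View pics/i_scene.png

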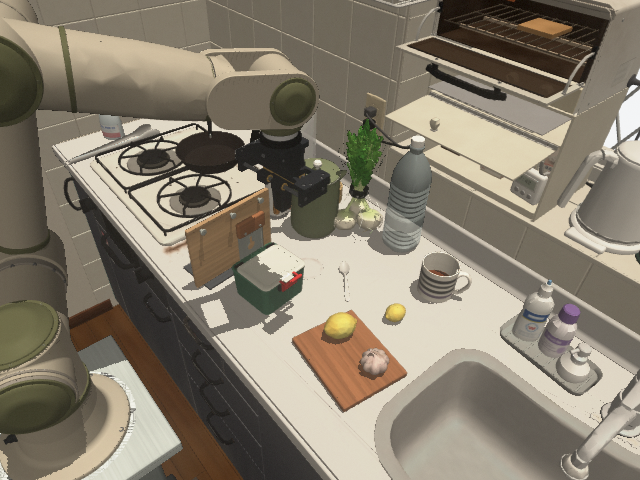

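```bash
python3 - <<'E'
from h import *
im=cv2.imread('pics/i_wrist.png');cv2.imwrite('pics/i2.png',cv2.resize(im[120:320,270:510],None,fx=3.2,fy=3,interpolation=cv2.INTER_CUBIC))
z=np.load('i.npz');s=dict(ee_pos=z['p'],ee_rot=z['q']);M=R.from_quat(s['ee_rot']).as_matrix()
T=lambda uv,h:(M.T@(wray(uv,h,s)-s['ee_pos']))
for uv in [(302,290),(342,290),(323,290),(323,345)]:print('tip',uv,T(uv,s['ee_pos'][2]).round(4))
for n,uv,h in [('bar near',(294,192),.1025),('bar far',(294,234),.1025),('grip nr f',(467,187),.196),('grip n b',(495,190),.196),('f',(484,297),.196)]:print(n,wray(uv,h,s).round(4),T(uv,h).round(4))
E
```

```text
tip (302, 290) [-0.     -0.009  -0.0083]
tip (342, 290) [ 0.      0.0089 -0.0083]
tip (323, 290) [ 0.      0.0004 -0.0083]
tip (323, 345) [-0.      0.0004  0.0203]
bar near [ 0.4866 -0.0405  0.1025] [ 0.1802 -0.0256 -0.0167]
bar far [ 0.5265 -0.0369  0.1025] [ 0.1802 -0.0266  0.0234]
grip nr f [0.4511 0.0753 0.196 ] [ 0.0867  0.0935 -0.0386]
grip n b [0.4509 0.0938 0.196 ] [ 0.0867  0.1119 -0.0366]
f [0.5272 0.1063 0.196 ] [0.0867 0.1156 0.0406]
```

View pics/i2.png

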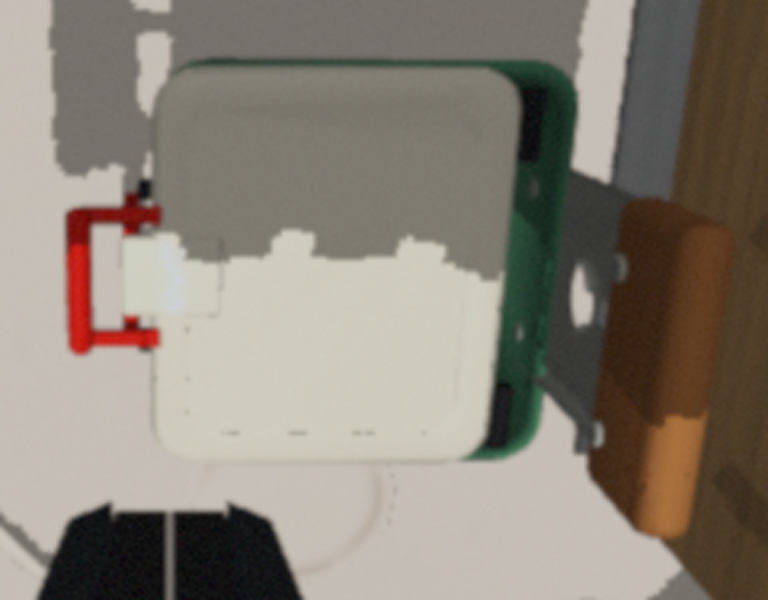

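```bash
python3 - <<'E'
from h import *
z=np.load('i.npz');s=dict(ee_pos=z['p'],ee_rot=z['q']);M=R.from_quat(s['ee_rot']).as_matrix()
T=lambda uv,h:(M.T@(wray(uv,h,s)-s['ee_pos']))
print('tongue',T((308.1,205),.091),T((308.3,220),.091),'bar',T((294.6,213),.0985))
to([0,0,0])
# stereo check with scene/side pictures
for c in ['scene','side']:
  d=robot.look_for('catch_bar',c);print(c,d[:2])
for c,o in [('scene',(225,220)),('side',(220,200))]:
  im=cv2.imread(f'pics/i_{c}.png');cv2.imwrite(f'pics/i3_{c}.png',cv2.resize(im[o[1]:o[1]+100,o[0]:o[0]+130],None,fx=5,fy=5,interpolation=cv2.INTER_CUBIC))
E
```

```text
tongue [ 0.1917204  -0.01342146 -0.0018813 ] [ 0.19172022 -0.01340882  0.01291673] bar [ 0.18422003 -0.02586092  0.00402138]
t 10.12 at [ 0.5002 -0.0132  0.2827] yaw 96.64 grip 0.001 F [-0.43 -0.1   1.04] shift [ 0.2827  0.071  -0.4953] turn None
scene [{'at': [0.5, -0.0329, 0.0964], 'p': 0.58}, {'at': [0.4997, 0.0335, 0.0896], 'p': 0.25}]
side [{'at': [0.5025, -0.0306, 0.0933], 'p': 0.51}, {'at': [0.4946, 0.0327, 0.0893], 'p': 0.28}]
```

View pics/i3_scene.png

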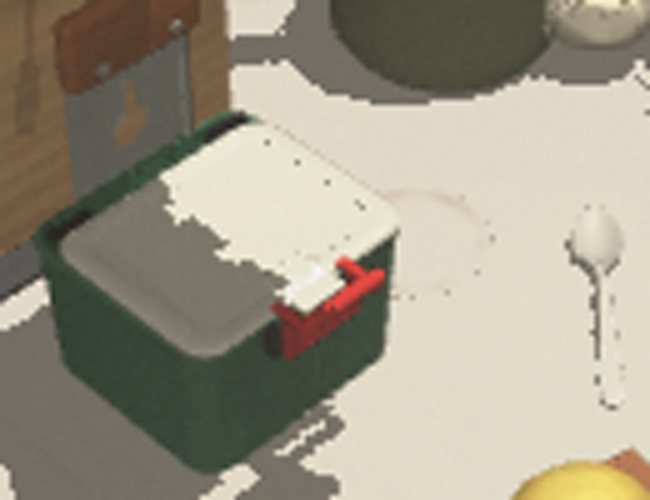

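Request:
play_rows(motion=[{"delta_pos": [0.04, -0.018, 0.0035], "turn": 0}, {"delta_pos": [0.05, 0, 0], "turn": 0}, {"delta_pos": [0.045, 0, 0], "turn": 0}, {"delta_pos": [0.03, 0, 0], "turn": 0}, {"delta_pos": [0, 0, 0], "turn": 0}])

```text
t: 10.85
ee_pos: [0.5049, -0.031, 0.1163]
ee_rot: [-0.04, 0.707, 0.041, 0.705]
wrist_force: [0.1, -0.4, -0.6]
grip_width: 0.007
```

Request:
play_rows(motion=[{"delta_pos": [0, 0, 0], "turn": 0}])

```text
t: 10.98
ee_pos: [0.5065, -0.0315, 0.1191]
ee_rot: [-0.041, 0.705, 0.04, 0.707]
wrist_force: [0.1, 0.0, 0.7]
grip_width: 0.003
```

```bash
python3 -c "
from h import *
to([.5002,-.0132,.2827],96.6)
im=robot.get_image('wrist');cv2.imwrite('pics/j_wrist.png',im[:,:,::-1])
im=robot.get_image('scene');cv2.imwrite('pics/j_scene.png',cv2.resize(im[180:320,210:390,::-1],None,fx=4,fy=4))
im=robot.get_image('side');cv2.imwrite('pics/j_side.png',cv2.resize(im[160:300,200:380,::-1],None,fx=4,fy=4))
"
```

```text
t 10.97 at [ 0.5065 -0.0315  0.1191] yaw 96.59 grip 0.003 F [0.1  0.03 0.72] shift [-0.1637  0.0187 -0.0039] turn -0.01
```

View pics/j_wrist.png

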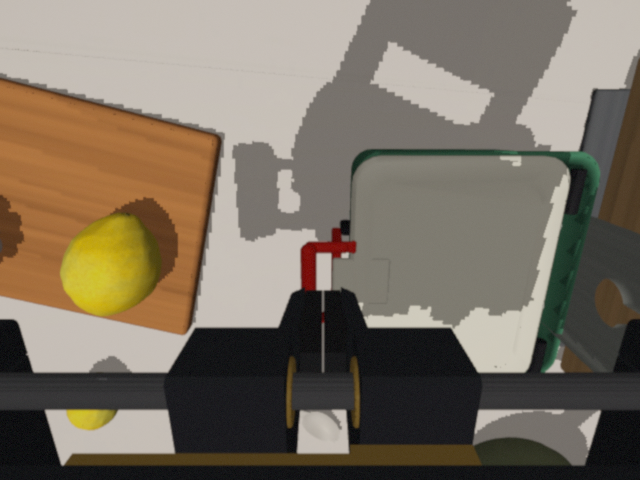

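View pics/j_scene.png

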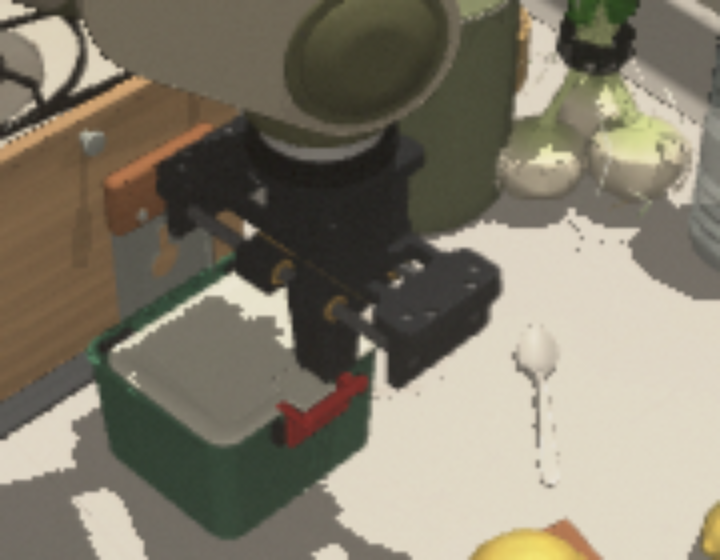

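View pics/j_side.png

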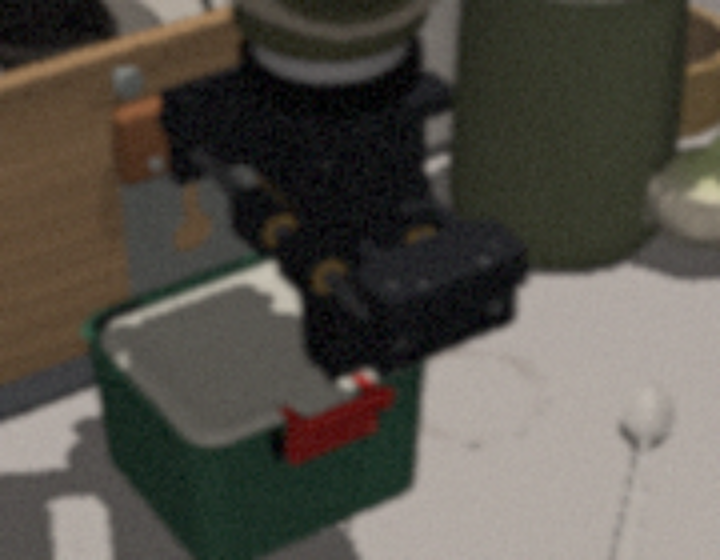

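```bash
python3 - <<'E'
from h import *
s=robot.sense();M=R.from_quat(s['ee_rot']).as_matrix()
T=lambda uv,h:(M.T@(wray(uv,h,s)-s['ee_pos'])).round(4)
print(T((301.5,275),.0985),T((315.5,275),.0985),T((308.7,247),.1025),'tongue',T((332.5,275),.091),'tip',T((302,290),s['ee_pos'][2]),T((344,290),s['ee_pos'][2]))
E
```

```text
[ 0.0205 -0.0103 -0.0064] [ 0.0205 -0.0033 -0.0064] [ 0.0165 -0.0064 -0.0227] tongue [ 0.028   0.0054 -0.003 ] tip [-0.     -0.009  -0.0083] [-0.      0.0097 -0.0083]
```

Request:
play_rows(motion=[{"delta_pos": [0.007, 0, -0.003], "turn": 0}, {"delta_pos": [0.005, 0, 0], "turn": 0}, {"delta_pos": [0, 0, 0], "turn": 0}, {"delta_pos": [0, 0, 0], "turn": 0}])

```text
t: 11.62
ee_pos: [0.5029, -0.0317, 0.1058]
ee_rot: [-0.041, 0.706, 0.041, 0.706]
wrist_force: [0.4, -0.1, 0.3]
grip_width: 0.001
```

Request:
play_rows(motion=[{"delta_pos": [0.003, 0, 0], "turn": 0}, {"delta_pos": [0.0015, 0, 0], "turn": 0}, {"delta_pos": [0, 0, 0], "turn": 0}])

```text
t: 12.0
ee_pos: [0.5031, -0.0318, 0.1014]
ee_rot: [-0.041, 0.706, 0.04, 0.706]
wrist_force: [0.0, 0.1, 2.0]
grip_width: 0.002
```

Request:
play_rows(motion=[{"delta_pos": [0.0015, 0, 0], "turn": 0}, {"delta_pos": [0.0015, 0, 0], "turn": 0}, {"delta_pos": [0, 0, 0], "turn": 0}])

```text
t: 12.38
ee_pos: [0.5027, -0.0315, 0.098]
ee_rot: [-0.04, 0.706, 0.041, 0.706]
wrist_force: [-0.0, 0.8, 2.5]
grip_width: 0.005
```

Request:
play_rows(motion=[{"delta_pos": [0.001, 0, 0], "turn": 0}, {"delta_pos": [0, 0, 0], "turn": 0}])

```text
t: 12.62
ee_pos: [0.5027, -0.0316, 0.0971]
ee_rot: [-0.04, 0.706, 0.041, 0.706]
wrist_force: [-0.3, 2.1, 1.4]
grip_width: 0.002
```

```bash
python3 -c "
from h import *
to([.5002,-.0132,.2827],96.6)
im=robot.get_image('wrist');cv2.imwrite('pics/k_wrist.png',im[:,:,::-1])
im=robot.get_image('scene');cv2.imwrite('pics/k_scene.png',cv2.resize(im[180:320,210:390,::-1],None,fx=4,fy=4))
"
```

```text
t 12.62 at [ 0.5027 -0.0316  0.0971] yaw 96.57 grip 0.002 F [-0.34  2.05  1.39] shift [-0.1856  0.0186 -0.0005] turn -0.03
```

View pics/k_scene.png

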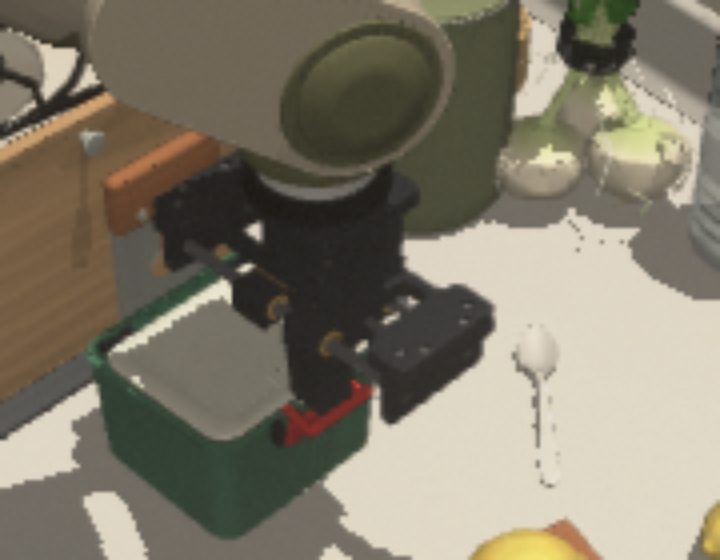

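View pics/k_wrist.png

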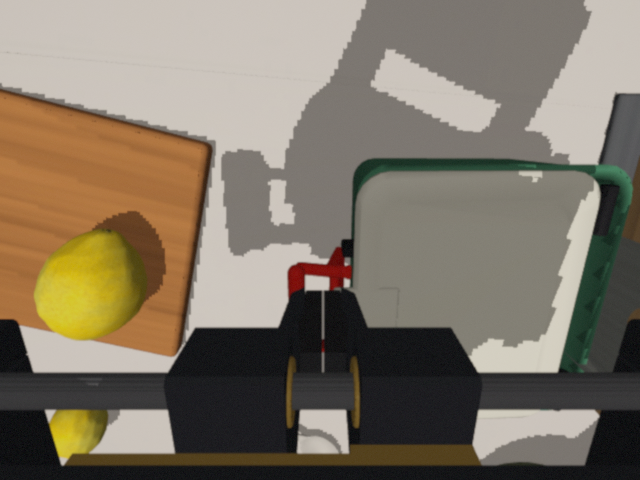

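Request:
play_rows(motion=[{"delta_pos": [-0.004, 0, 0], "turn": 0}, {"delta_pos": [-0.003, 0, 0], "turn": 0}, {"delta_pos": [0, 0, 0], "turn": 0}])

```text
t: 13.1
ee_pos: [0.5029, -0.0319, 0.1045]
ee_rot: [-0.041, 0.706, 0.04, 0.706]
wrist_force: [0.7, 0.2, 0.4]
grip_width: 0.009
```

Request:
play_rows(motion=[{"delta_pos": [0, 0, 0], "turn": 0}, {"delta_pos": [0, 0, 0], "turn": 0}], grip=-0.82)

```text
t: 13.35
ee_pos: [0.5028, -0.0318, 0.1041]
ee_rot: [-0.041, 0.706, 0.041, 0.706]
wrist_force: [-0.6, 0.2, 0.2]
grip_width: 0.091
```

```bash
python3 -c "
from h import *
to([.5002,-.0132,.2827],96.6)
im=robot.get_image('wrist');cv2.imwrite('pics/l_wrist.png',cv2.resize(im[180:380,220:460,::-1],None,fx=3,fy=3))
"
```

```text
t 13.35 at [ 0.5028 -0.0318  0.1041] yaw 96.57 grip 0.091 F [-0.6   0.19  0.16] shift [-0.1786  0.0187 -0.0005] turn -0.03
```

View pics/l_wrist.png

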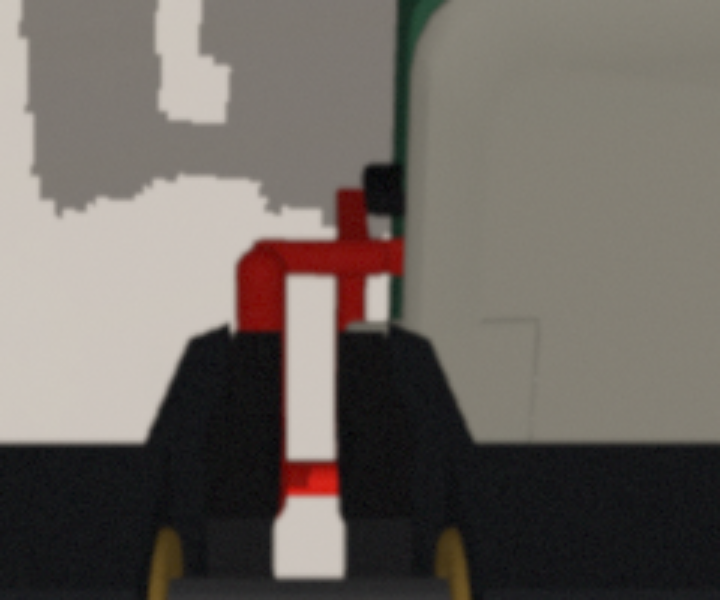

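Request:
play_rows(motion=[{"delta_pos": [0, -0.002, 0], "turn": 0}, {"delta_pos": [0.003, 0, 0], "turn": 0}, {"delta_pos": [0.003, 0, 0], "turn": 0}, {"delta_pos": [0, 0, 0], "turn": 0}])

```text
t: 13.9
ee_pos: [0.5032, -0.0338, 0.0982]
ee_rot: [-0.041, 0.706, 0.04, 0.706]
wrist_force: [1.0, 0.4, 3.5]
grip_width: 0.091
```

Request:
play_rows(motion=[{"delta_pos": [0.001, 0, 0], "turn": 0}, {"delta_pos": [0, 0, 0], "turn": 0}])

```text
t: 14.15
ee_pos: [0.5033, -0.0338, 0.0975]
ee_rot: [-0.041, 0.706, 0.04, 0.706]
wrist_force: [-0.4, -0.8, 5.9]
grip_width: 0.089
```

```bash
python3 -c "
from h import *
to([.5002,-.0132,.2827],96.6)
im=robot.get_image('wrist');cv2.imwrite('pics/m_wrist.png',cv2.resize(im[180:380,220:460,::-1],None,fx=3,fy=3))
im=robot.get_image('scene');cv2.imwrite('pics/m_scene.png',cv2.resize(im[180:320,210:390,::-1],None,fx=4,fy=4))
"
```

```text
t 14.15 at [ 0.5033 -0.0338  0.0975] yaw 96.58 grip 0.089 F [-0.43 -0.8   5.86] shift [-0.1852  0.0207 -0.0006] turn -0.02
```

View pics/m_wrist.png

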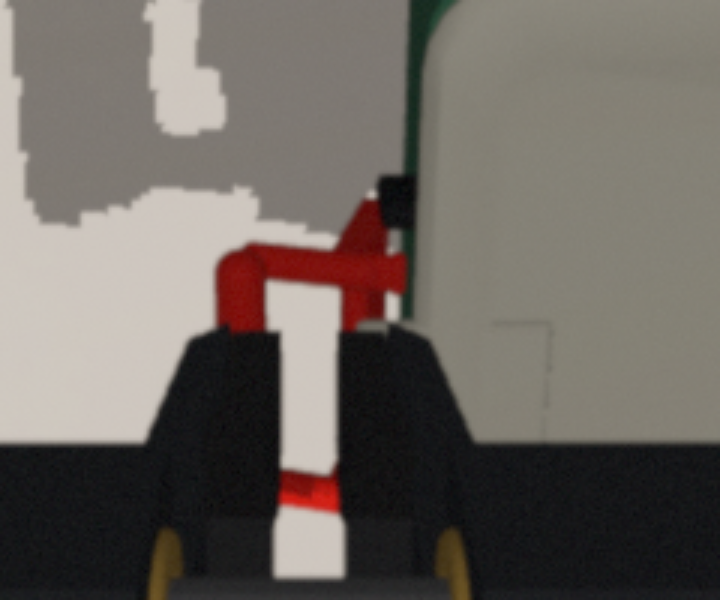

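View pics/m_scene.png

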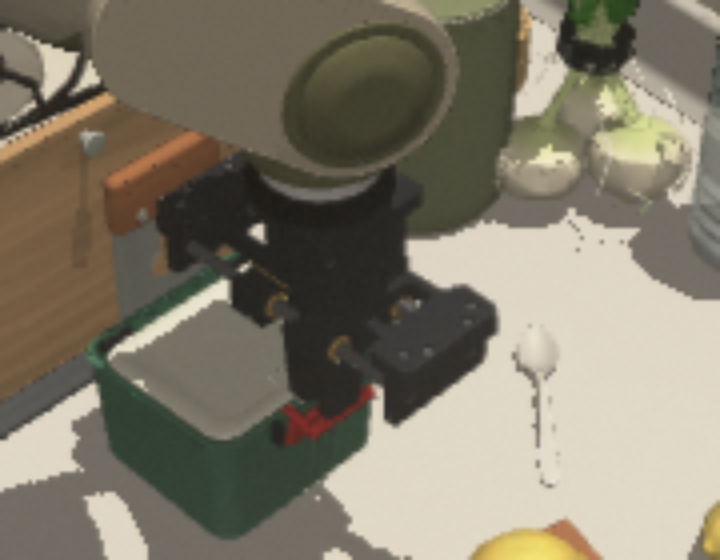

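Request:
play_rows(motion=[{"delta_pos": [-0.004, 0, 0], "turn": 0}, {"delta_pos": [-0.004, 0, 0], "turn": 0}, {"delta_pos": [-0.004, 0, 0], "turn": 0}, {"delta_pos": [0, 0, 0], "turn": 0}])

```text
t: 14.75
ee_pos: [0.5031, -0.0337, 0.1094]
ee_rot: [-0.041, 0.706, 0.041, 0.706]
wrist_force: [0.6, -0.4, -0.0]
grip_width: 0.089
```

```bash
python3 -c "
from h import *
to([.5002,-.0132,.2827],96.6)
im=robot.get_image('wrist');cv2.imwrite('pics/n_wrist.png',cv2.resize(im[180:380,220:460,::-1],None,fx=3,fy=3))
im=robot.get_image('scene');cv2.imwrite('pics/n_scene.png',cv2.resize(im[180:320,210:390,::-1],None,fx=4,fy=4))
"
```

```text
t 14.75 at [ 0.5031 -0.0337  0.1094] yaw 96.58 grip 0.089 F [ 0.64 -0.4  -0.03] shift [-0.1733  0.0207 -0.0005] turn -0.02
```

View pics/n_wrist.png

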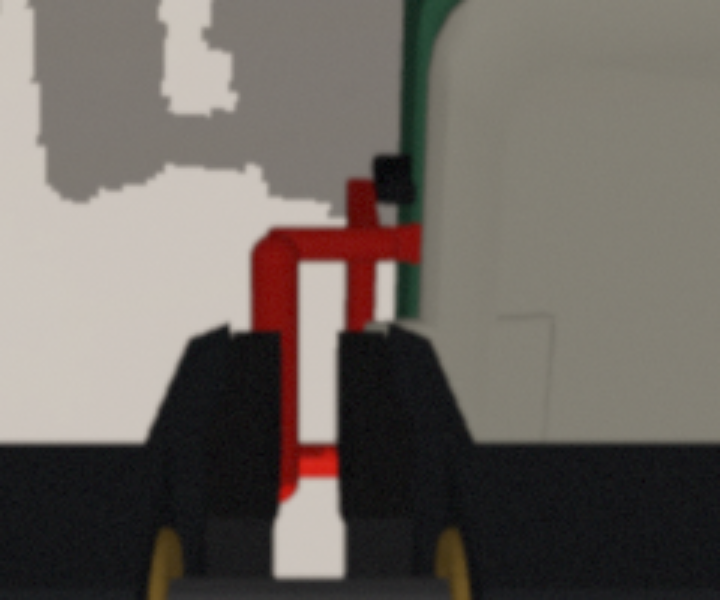

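View pics/n_scene.png

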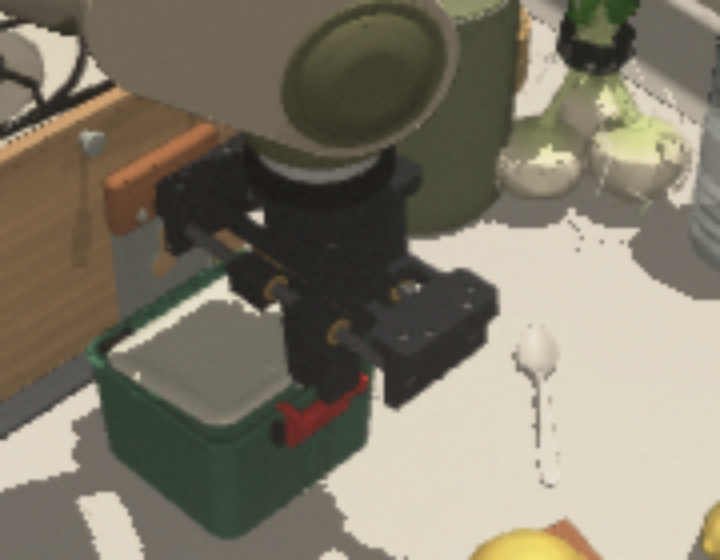

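Request:
play_rows(motion=[{"delta_pos": [-0.001, 0.003, 0], "turn": 0}, {"delta_pos": [0, 0, 0], "turn": 0}])

```text
t: 15.1
ee_pos: [0.5027, -0.0305, 0.1102]
ee_rot: [-0.041, 0.706, 0.041, 0.706]
wrist_force: [-0.3, -0.1, -0.1]
grip_width: 0.092
```

Request:
play_rows(motion=[{"delta_pos": [0, 0.0025, 0], "turn": 0}, {"delta_pos": [0, 0, 0], "turn": 0}, {"delta_pos": [0, 0, 0], "turn": 0}], grip=-1)

```text
t: 15.48
ee_pos: [0.5024, -0.0282, 0.1102]
ee_rot: [-0.041, 0.706, 0.041, 0.706]
wrist_force: [-0.8, 0.4, 1.1]
grip_width: 0.005
```

```bash
python3 -c "
from h import *
to([.5002,-.0132,.2827],96.6)
im=robot.get_image('wrist');cv2.imwrite('pics/o_wrist.png',cv2.resize(im[180:380,220:460,::-1],None,fx=3,fy=3))
im=robot.get_image('scene');cv2.imwrite('pics/o_scene.png',cv2.resize(im[180:320,210:390,::-1],None,fx=4,fy=4))
"
```

```text
t 15.47 at [ 0.5024 -0.0282  0.1102] yaw 96.58 grip 0.005 F [-0.76  0.39  1.1 ] shift [-0.1725  0.0152 -0.0005] turn -0.02
```

View pics/o_wrist.png

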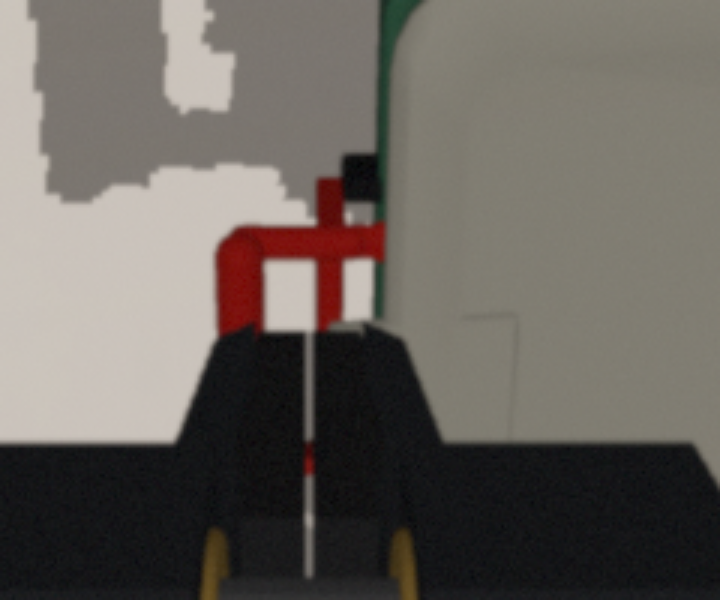

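View pics/o_scene.png

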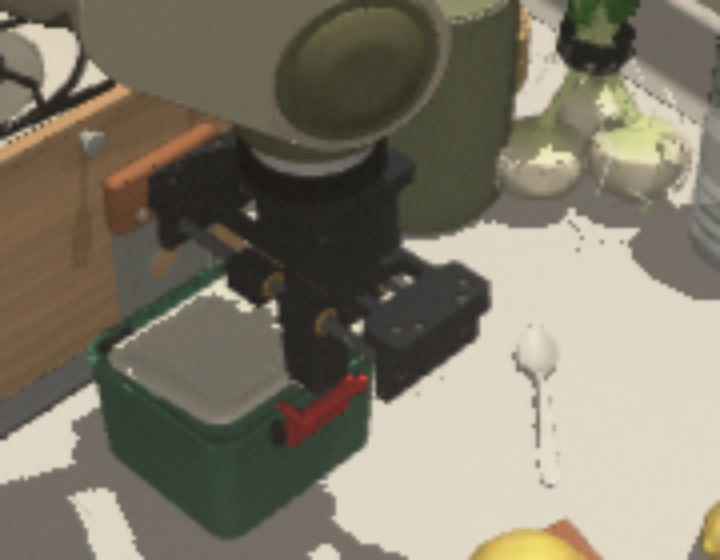

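Request:
play_rows(motion=[{"delta_pos": [-0.0152, 0.005, 0], "turn": 0}, {"delta_pos": [-0.016, 0.0067, 0], "turn": 0}, {"delta_pos": [-0.0148, 0.0092, 0], "turn": 0}, {"delta_pos": [0, 0, 0], "turn": 0}])

```text
t: 16.08
ee_pos: [0.5006, -0.0069, 0.1578]
ee_rot: [-0.041, 0.705, 0.041, 0.707]
wrist_force: [0.2, 0.2, 0.2]
grip_width: 0.003
```

```bash
python3 -c "
from h import *
to([.5002,-.0132,.2827],96.6)
im=robot.get_image('wrist');cv2.imwrite('pics/p_wrist.png',im[:,:,::-1])
im=robot.get_image('scene');cv2.imwrite('pics/p_scene.png',cv2.resize(im[180:320,210:390,::-1],None,fx=4,fy=4))
"
```

```text
t 16.07 at [ 0.5006 -0.0069  0.1578] yaw 96.64 grip 0.003 F [0.2  0.22 0.17] shift [-0.1249 -0.0064 -0.0008] turn 0.04
```

View pics/p_wrist.png

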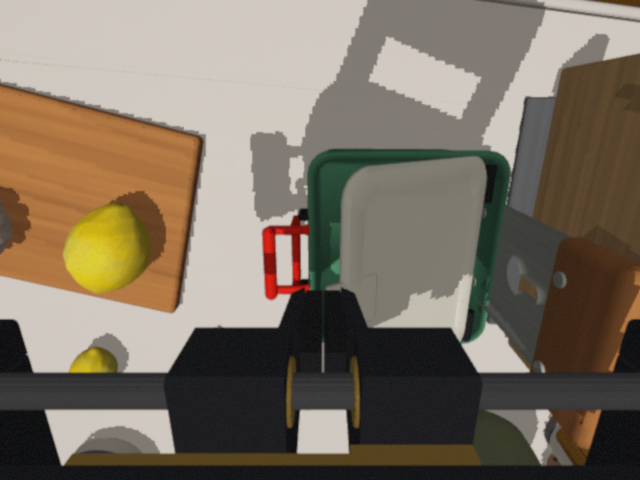

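View pics/p_scene.png

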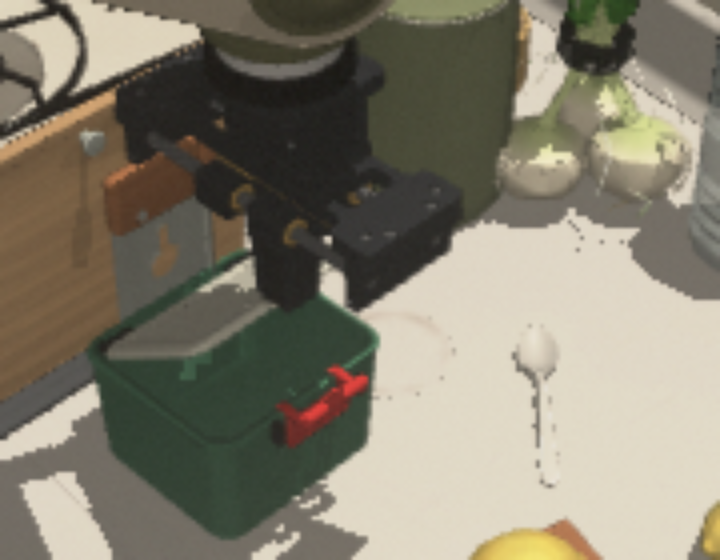

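Request:
play_rows(motion=[{"delta_pos": [-0.0133, 0.0111, 0], "turn": 0}, {"delta_pos": [-0.0115, 0.0131, 0], "turn": 0}, {"delta_pos": [-0.0093, 0.0147, 0], "turn": 0}, {"delta_pos": [-0.0071, 0.0159, 0], "turn": 0}, {"delta_pos": [0, 0, 0], "turn": 0}])

```text
t: 16.8
ee_pos: [0.4938, 0.0481, 0.1981]
ee_rot: [-0.041, 0.705, 0.041, 0.706]
wrist_force: [-0.6, -0.8, 4.9]
grip_width: 0.0
```

```bash
python3 -c "
from h import *
to([.5002,-.0132,.2827],96.6)
im=robot.get_image('wrist');cv2.imwrite('pics/q_wrist.png',im[:,:,::-1])
im=robot.get_image('scene');cv2.imwrite('pics/q_scene.png',cv2.resize(im[180:320,210:390,::-1],None,fx=4,fy=4))
"
```

```text
t 16.8 at [0.4938 0.0481 0.1981] yaw 96.68 grip 0.0 F [-0.58 -0.8   4.85] shift [-0.0846 -0.0616 -0.0007] turn 0.08
```

View pics/q_wrist.png

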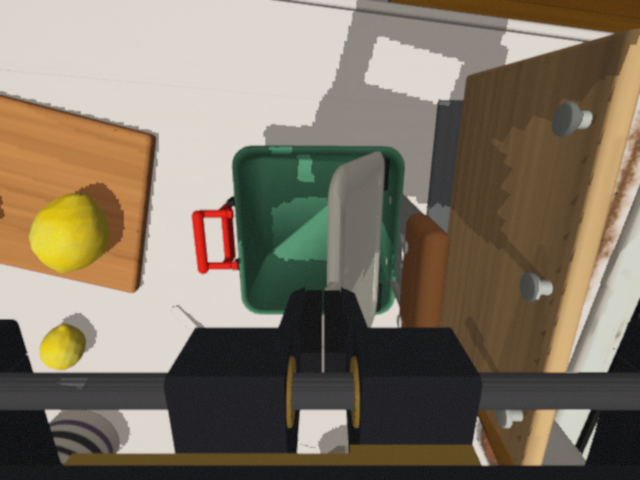

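View pics/q_scene.png

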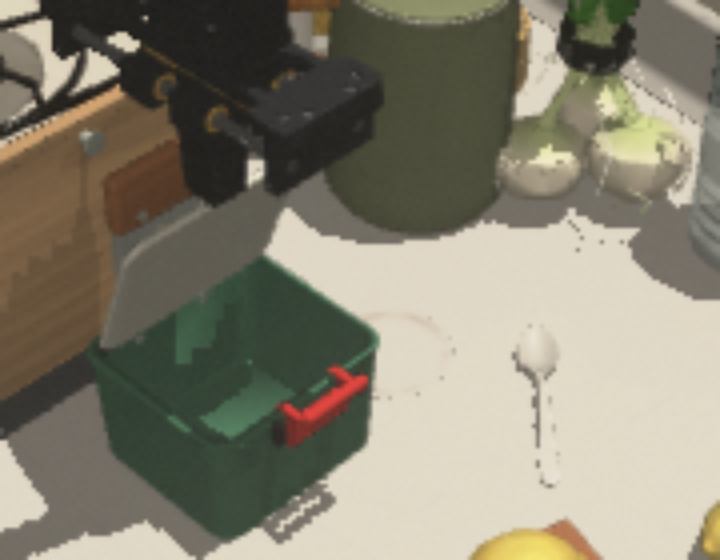

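Request:
play_rows(motion=[{"delta_pos": [-0.003, 0.004, 0], "turn": 0}, {"delta_pos": [-0.003, 0.007, 0], "turn": 0}, {"delta_pos": [-0.004, 0.007, 0], "turn": 0}, {"delta_pos": [-0.004, 0.005, 0], "turn": 0}, {"delta_pos": [-0.02, 0, 0], "turn": 0}])

```text
t: 17.52
ee_pos: [0.4906, 0.0704, 0.2311]
ee_rot: [-0.041, 0.707, 0.041, 0.705]
wrist_force: [0.4, 0.2, 0.3]
grip_width: 0.003
```

Request:
play_rows(motion=[{"delta_pos": [-0.03, 0, 0], "turn": 0}, {"delta_pos": [-0.03, -0.02, 0], "turn": 0}, {"delta_pos": [0, 0, 0], "turn": 0}])

```text
t: 17.9
ee_pos: [0.4941, 0.0494, 0.2932]
ee_rot: [-0.04, 0.705, 0.04, 0.707]
wrist_force: [0.6, -0.6, -0.4]
grip_width: 0.001
```

```bash
python3 -c "
from h import *
to([.5002,-.0132,.2827],96.6)
im=robot.get_image('wrist');cv2.imwrite('pics/r_wrist.png',im[:,:,::-1])
s=robot.sense();np.savez('r.npz',p=s['ee_pos'],q=s['ee_rot'])
im=robot.get_image('scene');cv2.imwrite('pics/r_scene.png',im[:,:,::-1])
"
```

```text
t 17.9 at [0.4941 0.0494 0.2932] yaw 96.51 grip 0.001 F [ 0.59 -0.63 -0.43] shift [ 0.0105 -0.0629 -0.0011] turn -0.09
```

View pics/r_wrist.png

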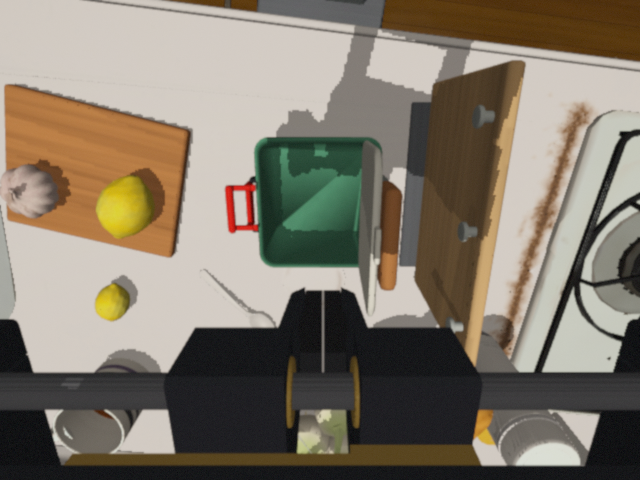

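View pics/r_scene.png

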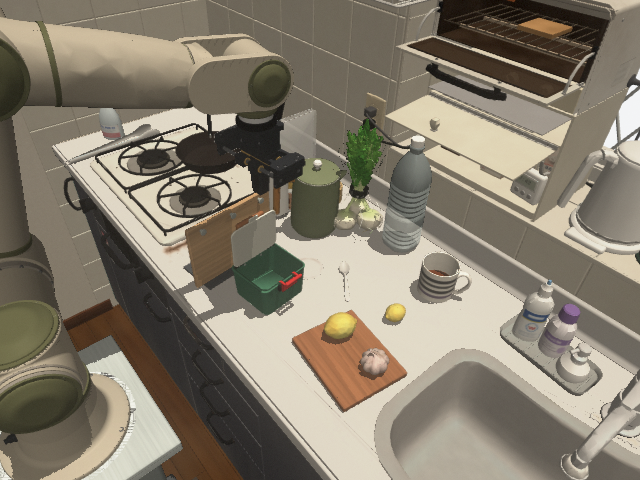

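```bash
python3 - <<'E'
from h import *
for n,uv,h in [('lemon',(124,207),.044),('garlic',(30,190),.04),('red bar',(230,207),.1025)]:print(n,wray(uv,h).round(4))
to([.525,-.19,.2],96.5)
im=cv2.imread('pics/r_wrist.png');cv2.imwrite('pics/r2.png',cv2.resize(im[150:270,0:200],None,fx=4,fy=4,interpolation=cv2.INTER_CUBIC))
im=cv2.imread('pics/r_scene.png');cv2.imwrite('pics/r3.png',cv2.resize(im[300:390,300:420],None,fx=5,fy=5,interpolation=cv2.INTER_CUBIC))
E
```

```text
lemon [ 0.5312 -0.1661  0.044 ]
garlic [ 0.5248 -0.2699  0.04  ]
red bar [ 0.5021 -0.0361  0.1025]
t 18.0 at [0.4931 0.0503 0.2907] yaw 96.56 grip 0.007 F [-0.56  0.66  0.17] shift [ 0.0906 -0.2424  0.0043] turn 0.06
```

View pics/r2.png

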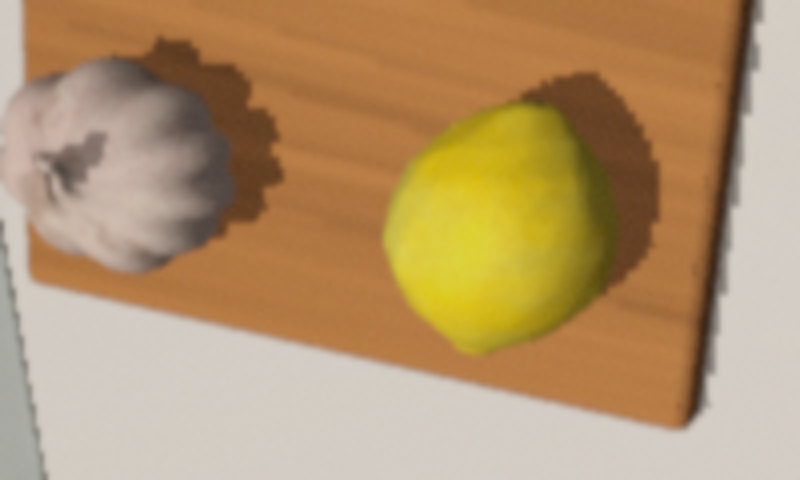

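View pics/r3.png

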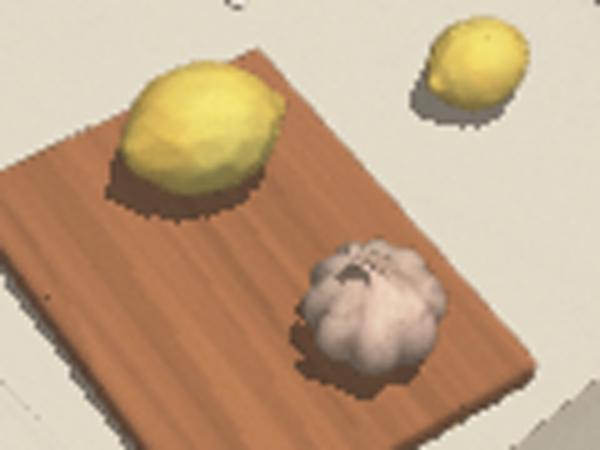

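Request:
play_rows(motion=[{"delta_pos": [0, -0.05, 0.008], "turn": 0}, {"delta_pos": [0, -0.06, 0], "turn": 0}, {"delta_pos": [0.02, -0.057, 0], "turn": 0}, {"delta_pos": [0.02, -0.05, 0], "turn": 0}, {"delta_pos": [0.02, -0.01, 0], "turn": 6}], grip=0.7)

```text
t: 18.62
ee_pos: [0.5269, -0.1765, 0.2289]
ee_rot: [-0.001, 0.708, 0.002, 0.706]
wrist_force: [0.8, 0.0, -0.2]
grip_width: 0.547
```

Request:
play_rows(motion=[{"delta_pos": [0, 0, 0], "turn": 6}, {"delta_pos": [0, 0, 0], "turn": 0}, {"delta_pos": [0, 0, 0], "turn": 0}])

```text
t: 19.0
ee_pos: [0.5274, -0.1741, 0.2311]
ee_rot: [0.033, 0.707, -0.032, 0.706]
wrist_force: [-0.6, 0.7, 1.0]
grip_width: 0.847
```

```bash
python3 - <<'E'
from h import *
to([.528,-.176,.2],84)
im=robot.get_image('wrist');cv2.imwrite('pics/s_wrist.png',im[:,:,::-1])
s=robot.sense();M=R.from_quat(s['ee_rot']).as_matrix()
hsv=cv2.cvtColor(im,cv2.COLOR_RGB2HSV);m=cv2.inRange(hsv,(20,140,90),(35,255,255))
n,l,st,c=cv2.connectedComponentsWithStats(m)
for i in np.argsort(-st[1:,4])[:3]+1:
  ys,xs=np.nonzero(l==i);(cx,cy),wh,a=cv2.minAreaRect(np.c_[xs,ys].astype(np.float32));C=np.cov(xs,ys);w,v=np.linalg.eigh(C)
  P=wray((cx,cy),.044,s);print(st[i],(cx,cy),wh,a,'axis',v[:,1],w,'world',P.round(4),'tool',(M.T@(P-s['ee_pos'])).round(4))
E
```

```text
t 19.0 at [ 0.5274 -0.1741  0.2311] yaw 84.72 grip 0.847 F [-0.61  0.68  0.96] shift [ 0.0311 -0.0018  0.0008] turn 0.72
[ 301  175   60   78 3408] (330.6644287109375, 213.23492431640625) (63.90009307861328, 66.3577880859375) 55.00797653198242 axis [-0.25534585  0.96684978] [204.42366833 362.15904138] world [ 0.533  -0.1666  0.044 ] tool [0.1873 0.008  0.005 ]
[ 291  307   34   44 1084] (307.0000305175781, 329.0000305175781) (36.76955032348633, 36.769554138183594) 45.0 axis [-0.01336866  0.99991064] [ 68.83044243 108.89861925] world [ 0.6561 -0.2021  0.044 ] tool [ 0.1872 -0.016   0.1308]
[108 378   9  48 168] (111.74066925048828, 401.42913818359375) (7.541696071624756, 47.03236770629883) 1.2453643083572388 axis [-0.02745084  0.99962315] [  3.46784702 161.31255645] world [ 0.7296 -0.4328  0.044 ] tool [ 0.1872 -0.2389  0.2253]
```

View pics/s_wrist.png

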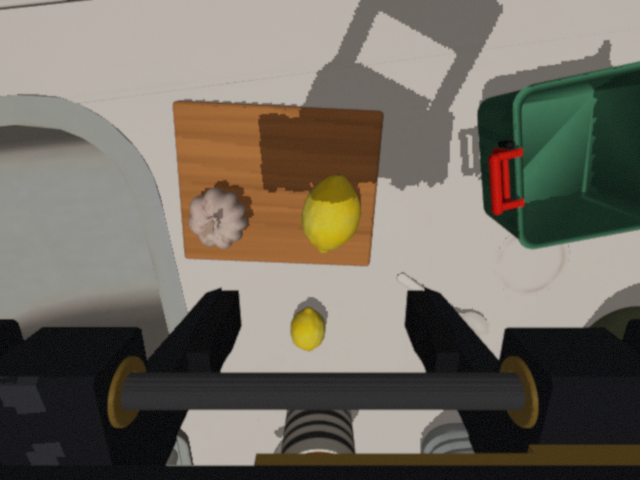

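Request:
play_rows(motion=[{"delta_pos": [0.04, 0.008, 0.005], "turn": 7}, {"delta_pos": [0.04, 0, 0], "turn": 7}, {"delta_pos": [0, 0, 0], "turn": 0}, {"delta_pos": [0, 0, 0], "turn": 0}])

```text
t: 19.55
ee_pos: [0.5338, -0.1675, 0.1531]
ee_rot: [0.118, 0.696, -0.119, 0.698]
wrist_force: [0.2, -0.4, -0.5]
grip_width: 0.852
```

```bash
cat > lem.py <<'E'
from h import *
to([.533,-.1666,.025],70.7)
s=robot.sense();M=R.from_quat(s['ee_rot']).as_matrix()
im=robot.get_image('wrist');cv2.imwrite('pics/t_wrist.png',im[:,:,::-1])
hsv=cv2.cvtColor(im,cv2.COLOR_RGB2HSV);m=cv2.inRange(hsv,(20,140,60),(35,255,255))
n,l,st,c=cv2.connectedComponentsWithStats(m)
for i in np.argsort(-st[1:,4])[:2]+1:
  ys,xs=np.nonzero(l==i);C=np.cov(xs,ys);w,v=np.linalg.eigh(C)
  cx,cy=st[i][0]+st[i][2]/2,st[i][1]+st[i][3]/2
  P=wray((cx,cy),.044,s);print(st[i],(cx,cy),'axis',v[:,1],w,'world',P.round(4),'tool',(M.T@(P-s['ee_pos'])).round(4))
E
python3 lem.py
```

```text
t 19.55 at [ 0.5338 -0.1675  0.1531] yaw 70.74 grip 0.852 F [ 0.24 -0.36 -0.55] shift [ 0.1281  0.0006 -0.0013] turn 0.04
[ 286  181   75  102 5618] (np.float64(323.5), np.float64(232.0)) axis [0.01241598 0.99992292] [342.64617006 586.43550401] world [ 0.5332 -0.1662  0.044 ] tool [ 0.1091  0.0011 -0.0012]
[ 257  445  383   20 2995] (np.float64(448.5), np.float64(455.0)) axis [-0.99985412  0.01708008] [   20.57013804 12525.28822867] world [ 0.7756 -0.1281  0.044 ] tool [0.1096 0.1169 0.2151]
```

View pics/t_wrist.png

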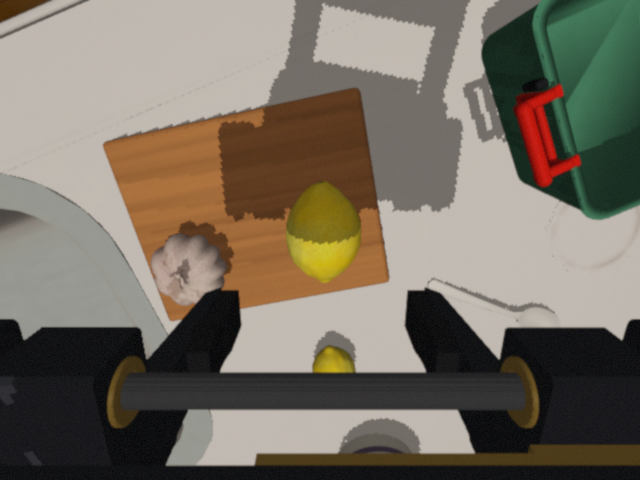

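Request:
play_rows(motion=[{"delta_pos": [0.04, 0.001, -0.001], "turn": 0}, {"delta_pos": [0.04, 0, 0], "turn": 0}, {"delta_pos": [0.032, 0, 0], "turn": 0}, {"delta_pos": [0.015, 0, 0], "turn": 0}, {"delta_pos": [0, 0, 0], "turn": 0}])

```text
t: 20.23
ee_pos: [0.5329, -0.1661, 0.025]
ee_rot: [0.119, 0.697, -0.119, 0.697]
wrist_force: [0.7, -0.7, 1.0]
grip_width: 0.852
```

```bash
python3 -c "
from h import *
to([.533,-.1666,.025],70.7)
im=robot.get_image('wrist');cv2.imwrite('pics/u_wrist.png',im[:,:,::-1])
im=robot.get_image('scene');cv2.imwrite('pics/u_scene.png',im[:,:,::-1])
"
```

```text
t 20.23 at [ 0.5329 -0.1661  0.025 ] yaw 70.61 grip 0.852 F [ 0.74 -0.71  0.98] shift [-0.     -0.0004  0.0003] turn -0.09
```

View pics/u_wrist.png

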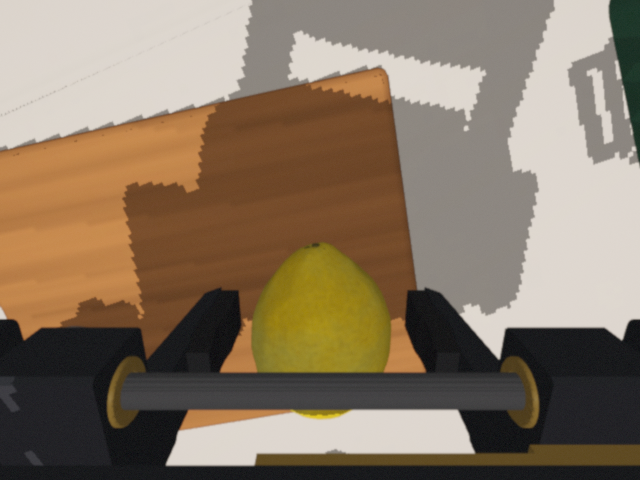

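View pics/u_scene.png

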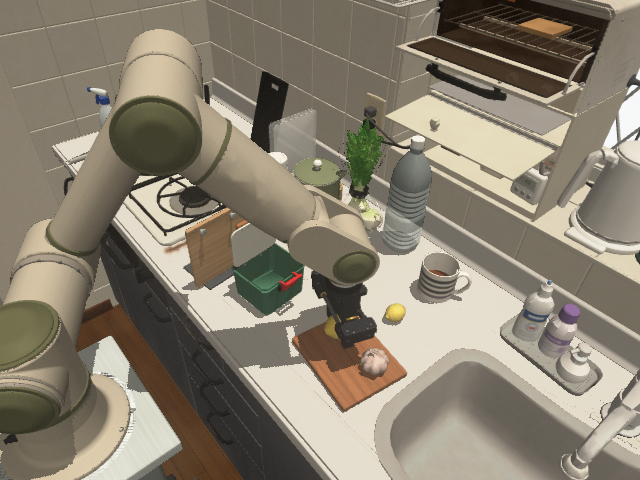

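Lemon (252–391 px) sits between the fingers, garlic untouched. Close.

Request:
play_rows(motion=[{"delta_pos": [0, 0, 0], "turn": 0}, {"delta_pos": [0, 0, 0], "turn": 0}, {"delta_pos": [0, 0, 0], "turn": 0}, {"delta_pos": [0, 0, 0], "turn": 0}], grip=-1)

```text
t: 20.82
ee_pos: [0.5327, -0.1662, 0.025]
ee_rot: [0.119, 0.697, -0.119, 0.697]
wrist_force: [-1.7, -1.8, 6.8]
grip_width: 0.602
```

Request:
play_rows(motion=[{"delta_pos": [-0.02, 0, 0], "turn": 0}, {"delta_pos": [-0.04, 0, 0], "turn": 0}, {"delta_pos": [-0.05, 0, 0], "turn": 0}, {"delta_pos": [-0.05, 0, 0], "turn": 0}, {"delta_pos": [-0.04, 0, 0], "turn": 0}])

```text
t: 21.45
ee_pos: [0.5324, -0.1658, 0.2263]
ee_rot: [0.119, 0.697, -0.119, 0.697]
wrist_force: [-0.1, -1.0, -1.4]
grip_width: 0.6
```

```bash
python3 -c "
from h import *
to([.533,-.1666,.25],70.7)
im=robot.get_image('wrist');cv2.imwrite('pics/v_wrist.png',im[:,:,::-1])
im=robot.get_image('scene');cv2.imwrite('pics/v_scene.png',im[:,:,::-1])
"
```

```text
t 21.45 at [ 0.5324 -0.1658  0.2263] yaw 70.58 grip 0.6 F [-0.1  -1.03 -1.36] shift [-0.0237 -0.0006  0.0008] turn -0.12
```

View pics/v_wrist.png

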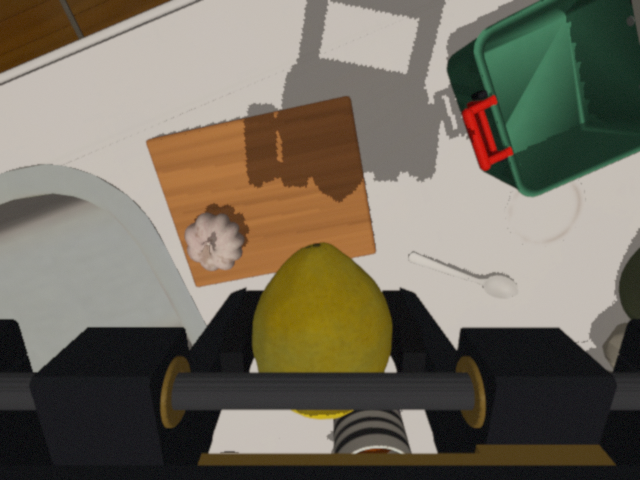

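View pics/v_scene.png

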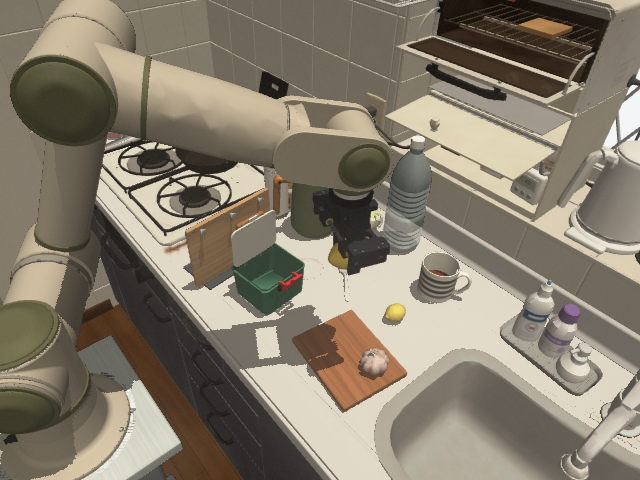

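```bash
python3 -c "
from h import *
print(robot.sense()['joint_pos'].round(3))
s=dict(np.load('r.npz'));s=dict(ee_pos=s['p'],ee_rot=s['q'])
# caddy rim corners at z=.085 & grip bar ends at .196 from r_wrist
for n,uv,h in [('rim fn',(258,142),.085),('rim ff',(266,267),.085),('rim bn',(381,140),.085),('rim bf',(380,262),.085),('grip n',(388,182),.196),('grip f',(391,289),.196),('catch n',(229,186),.1025),('catch f',(232,231),.1025)]:print(n,wray(uv,h,s).round(4))
"
python3 -c "
import cv2
im=cv2.imread('pics/r_wrist.png');cv2.imwrite('pics/r4.png',cv2.resize(im[120:330,220:430],None,fx=2.85,fy=2.85,interpolation=cv2.INTER_CUBIC))"
```

```text
[-0.512  0.392  1.414  0.     1.328 -1.744]
rim fn [ 0.4418 -0.0167  0.085 ]
rim ff [ 0.5681 -0.0009  0.085 ]
rim bn [0.4268 0.0979 0.085 ]
rim bf [0.5488 0.1172 0.085 ]
grip n [0.4484 0.0891 0.196 ]
grip f [0.5261 0.1048 0.196 ]
catch n [ 0.4829 -0.0382  0.1025]
catch f [ 0.5265 -0.0339  0.1025]
```

View pics/r4.png

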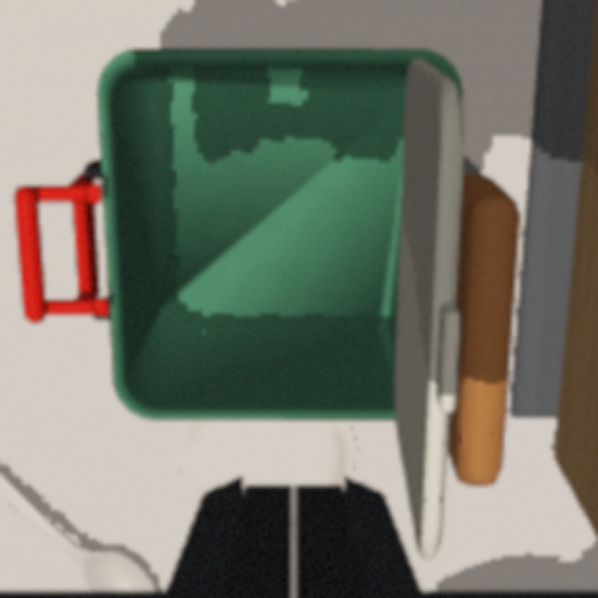

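```bash
python3 -c "
from h import *
im=robot.get_image('side')
cv2.imwrite('pics/w_side.png',cv2.resize(im[80:320,220:440,::-1],None,fx=2.4,fy=2.4,interpolation=cv2.INTER_CUBIC))
im=cv2.imread('pics/v_scene.png')
cv2.imwrite('pics/w_scene.png',cv2.resize(im[120:300,270:430],None,fx=3.2,fy=3.2,interpolation=cv2.INTER_CUBIC))
s=robot.sense();M=R.from_quat(s['ee_rot']).as_matrix();H=robot.camera_model('wrist')['hand_eye']
c=s['ee_pos']+M@H[:3,3];print(c,proj('side',c),proj('scene',c))
"
```

```text
[ 0.45555994 -0.13829033  0.37193464] [[280.86207206 159.43048675]] [[304.47744997 210.18048103]]
```

View pics/w_side.png

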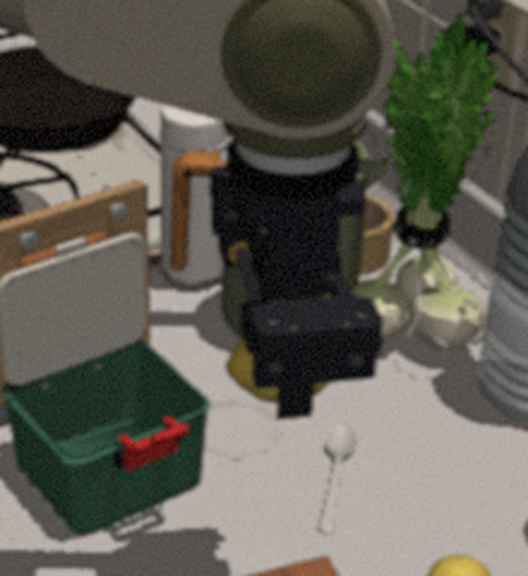

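View pics/w_scene.png

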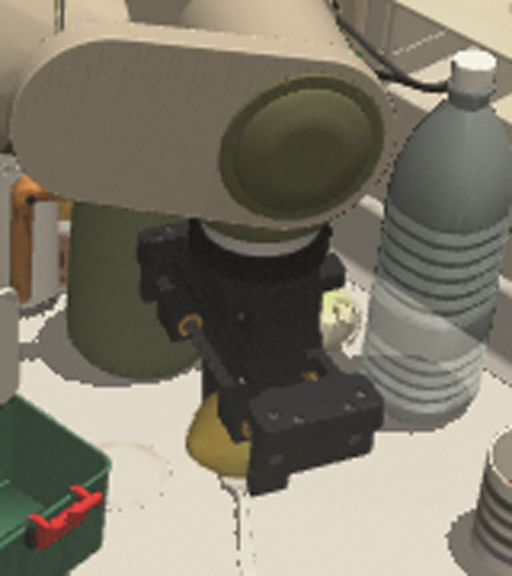

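Request:
play_rows(motion=[{"delta_pos": [0, 0, 0], "turn": 10}, {"delta_pos": [0, 0, 0], "turn": 10}, {"delta_pos": [0, 0, 0], "turn": 10}, {"delta_pos": [0, 0, 0], "turn": 10}, {"delta_pos": [0, 0, 0], "turn": 10}])

```text
t: 22.22
ee_pos: [0.5319, -0.1655, 0.2223]
ee_rot: [0.404, 0.581, -0.404, 0.579]
wrist_force: [-0.3, -0.6, -1.1]
grip_width: 0.598
```

Request:
play_rows(motion=[{"delta_pos": [0, 0, 0], "turn": 10}, {"delta_pos": [0, 0, 0], "turn": 4}, {"delta_pos": [0, 0, 0], "turn": 0}])

```text
t: 22.6
ee_pos: [0.532, -0.1656, 0.2227]
ee_rot: [0.47, 0.529, -0.471, 0.527]
wrist_force: [-0.4, -0.1, -0.7]
grip_width: 0.596
```

```bash
python3 -c "
from h import *
to([.496,.0355,.225],7)"
```

```text
t 22.6 at [ 0.532  -0.1656  0.2227] yaw 6.62 grip 0.596 F [-0.42 -0.13 -0.72] shift [-0.0019 -0.0126 -0.2039] turn -0.38
```

Request:
play_rows(motion=[{"delta_pos": [0, -0.003, -0.05], "turn": 0}, {"delta_pos": [0, -0.003, -0.055], "turn": 0}, {"delta_pos": [0, -0.003, -0.055], "turn": 0}, {"delta_pos": [0, -0.003, -0.044], "turn": 0}, {"delta_pos": [0, 0, 0], "turn": 0}])

```text
t: 23.22
ee_pos: [0.4963, 0.0378, 0.2237]
ee_rot: [0.469, 0.53, -0.469, 0.529]
wrist_force: [0.7, -0.4, -1.4]
grip_width: 0.599
```

Request:
play_rows(motion=[{"delta_pos": [0.03, 0, 0], "turn": 0}, {"delta_pos": [0.02, 0, 0], "turn": 0}, {"delta_pos": [0, 0, 0], "turn": 0}])

```text
t: 23.6
ee_pos: [0.4965, 0.0348, 0.1729]
ee_rot: [0.47, 0.529, -0.471, 0.527]
wrist_force: [-0.3, -0.5, -1.0]
grip_width: 0.6
```

```bash
python3 -c "
from h import *
to([.496,.0355,.045],7)
for n in ['scene','side']:
  im=robot.get_image(n);cv2.imwrite('pics/x_%s.png'%n,cv2.resize(im[130:330,180:400,::-1],None,fx=3,fy=3))
im=robot.get_image('wrist');cv2.imwrite('pics/x_wrist.png',im[:,:,::-1])"
```

```text
t 23.6 at [0.4965 0.0348 0.1729] yaw 6.58 grip 0.6 F [-0.29 -0.48 -1.01] shift [ 0.1279 -0.     -0.0007] turn -0.42
```

View pics/x_scene.png

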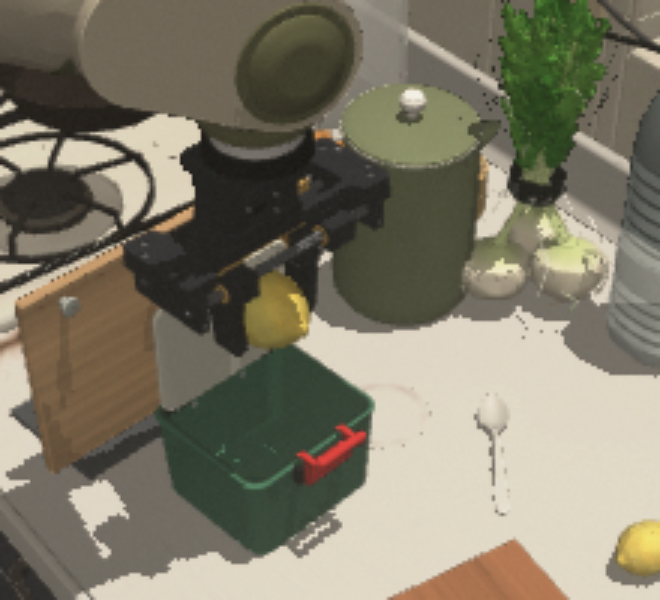

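View pics/x_side.png

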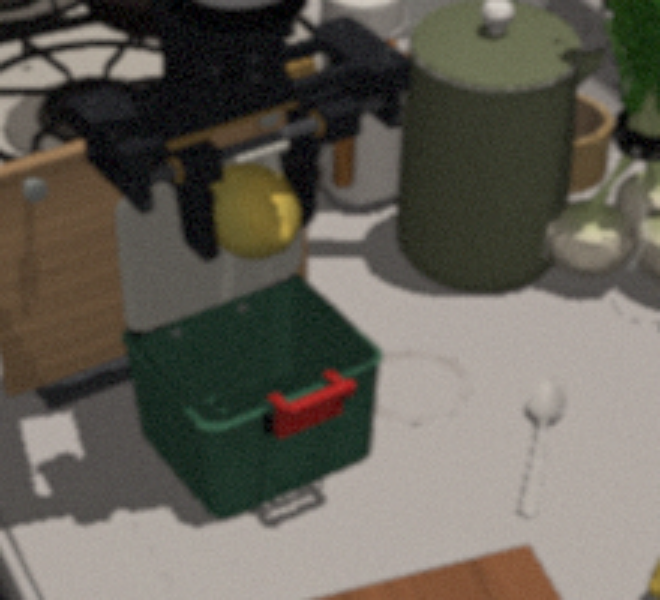

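View pics/x_wrist.png

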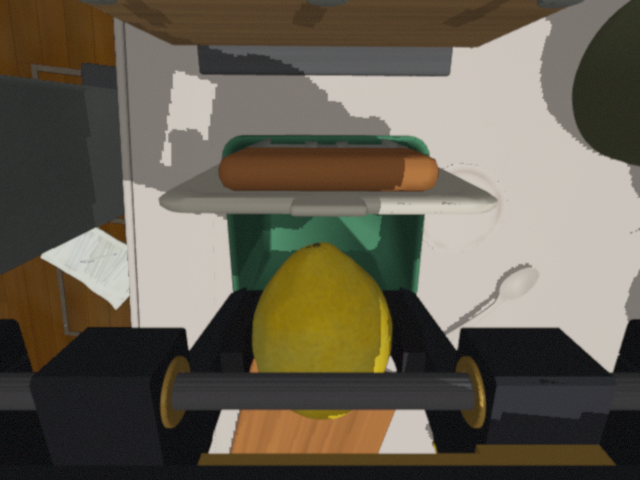

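```bash
python3 -c "
from h import *
s=robot.sense();M=R.from_quat(s['ee_rot']).as_matrix()
T=lambda uv,h:(M.T@(wray(uv,h,s)-s['ee_pos'])).round(4)
print(T((328,213),.202),T((328,192),.202),T((328,190),.196),T((328,147),.196),T((322,245),.19))"
```

```text
[-0.0269  0.0024 -0.0514] [-0.0269  0.0024 -0.0586] [-0.0209  0.0024 -0.0581] [-0.0209  0.0024 -0.0727] [-0.0149  0.0003 -0.0356]
```

Request:
play_rows(motion=[{"delta_pos": [0.035, 0.002, 0], "turn": 0}, {"delta_pos": [0.035, 0, 0], "turn": 0}, {"delta_pos": [0.03, 0, 0], "turn": 0}, {"delta_pos": [0.018, 0, 0], "turn": 0}, {"delta_pos": [0, 0, 0], "turn": 0}])

```text
t: 24.38
ee_pos: [0.4991, 0.0355, 0.0562]
ee_rot: [0.47, 0.528, -0.471, 0.528]
wrist_force: [0.7, 0.3, -0.8]
grip_width: 0.6
```

```bash
python3 -c "
from h import *
to([.496,.0355,.045],7)
for n in ['scene']:
  im=robot.get_image(n);cv2.imwrite('pics/y_%s.png'%n,cv2.resize(im[130:330,180:400,::-1],None,fx=3,fy=3))
im=robot.get_image('wrist');cv2.imwrite('pics/y_wrist.png',im[:,:,::-1])"
```

```text
t 24.38 at [0.4991 0.0355 0.0562] yaw 6.58 grip 0.6 F [ 0.71  0.34 -0.83] shift [ 0.0112 -0.0031 -0.0004] turn -0.42
```

View pics/y_scene.png

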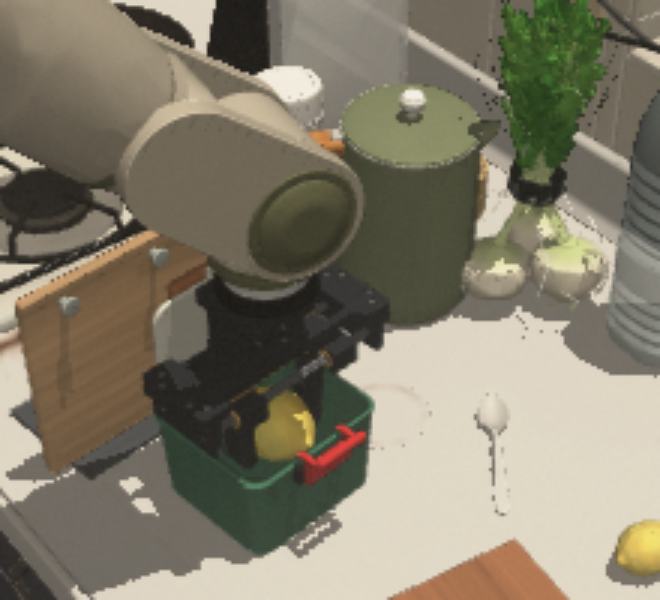

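View pics/y_wrist.png

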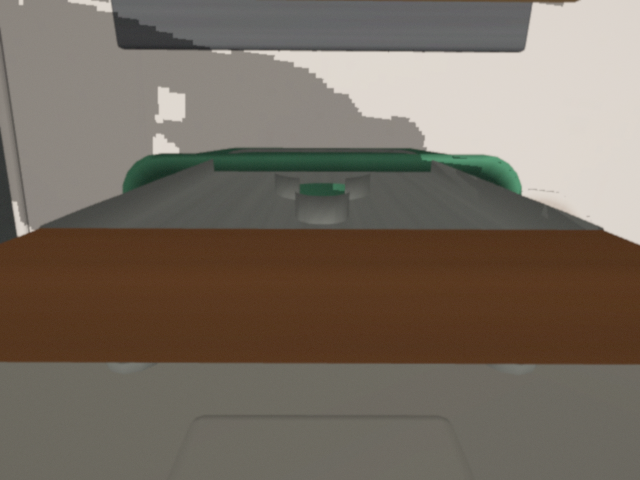

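Request:
play_rows(motion=[{"delta_pos": [0.006, 0, 0], "turn": 0}, {"delta_pos": [0.006, 0, 0], "turn": 0}, {"delta_pos": [0, 0, 0], "turn": 0}])

```text
t: 24.85
ee_pos: [0.499, 0.0357, 0.0441]
ee_rot: [0.47, 0.528, -0.471, 0.528]
wrist_force: [-0.3, 0.5, -0.3]
grip_width: 0.599
```

Request:
play_rows(motion=[{"delta_pos": [0, 0, 0], "turn": 0}, {"delta_pos": [0, 0, 0], "turn": 0}, {"delta_pos": [0, 0, 0], "turn": 0}, {"delta_pos": [0, 0, 0], "turn": 0}], grip=0.46)

```text
t: 25.35
ee_pos: [0.4993, 0.0356, 0.0445]
ee_rot: [0.471, 0.528, -0.47, 0.528]
wrist_force: [-0.4, 1.0, -0.4]
grip_width: 0.729
```

Request:
play_rows(motion=[{"delta_pos": [-0.03, 0, 0], "turn": 0}, {"delta_pos": [-0.05, 0, 0], "turn": 0}, {"delta_pos": [-0.06, 0, 0], "turn": 0}, {"delta_pos": [-0.06, 0, 0], "turn": 0}, {"delta_pos": [-0.05, 0, 0.03], "turn": 0}])

```text
t: 25.98
ee_pos: [0.5024, 0.0066, 0.2971]
ee_rot: [0.47, 0.528, -0.469, 0.529]
wrist_force: [1.3, -0.2, -0.6]
grip_width: 0.73
```

Request:
play_rows(motion=[{"delta_pos": [-0.02, 0, 0.06], "turn": 0}, {"delta_pos": [0, 0, 0.05], "turn": 0}, {"delta_pos": [0, 0, 0], "turn": 0}])

```text
t: 26.35
ee_pos: [0.5151, -0.1054, 0.3138]
ee_rot: [0.471, 0.527, -0.472, 0.527]
wrist_force: [-1.1, 0.7, 0.1]
grip_width: 0.726
```

```bash
python3 -c "
from h import *
to([.496,.0355,.045],7)
for n in ['scene','side']:
  im=robot.get_image(n);cv2.imwrite('pics/z_%s.png'%n,im[:,:,::-1])
im=robot.get_image('wrist');cv2.imwrite('pics/z_wrist.png',im[:,:,::-1])
for c in ['scene','side']:
 for l in ['lemon','garlic','teaspoon']: print(c,l,[(d['at'],d['p']) for d in robot.look_for(l,c)])"
```

```text
t 26.35 at [ 0.5151 -0.1054  0.3138] yaw 6.35 grip 0.726 F [-1.06  0.69  0.07] shift [ 0.2688 -0.0032 -0.1421] turn -0.65
scene lemon [([0.4835, 0.0298, 0.0526], 0.77), ([0.6619, -0.2117, 0.0332], 0.55)]
scene garlic [([0.5191, -0.2823, 0.0481], 0.93)]
scene teaspoon [([0.6775, -0.0276, 0.0068], 0.65)]
side lemon [([0.6651, -0.2151, 0.0286], 0.8), ([0.4891, 0.0306, 0.0602], 0.58)]
side garlic []
side teaspoon [([0.6725, -0.0333, 0.003], 0.63), ([0.4224, 0.1631, 0.1243], 0.57)]
```

View pics/z_scene.png

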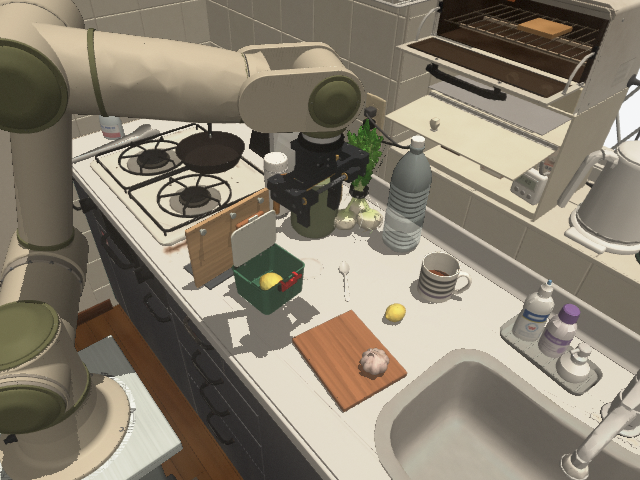

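View pics/z_side.png

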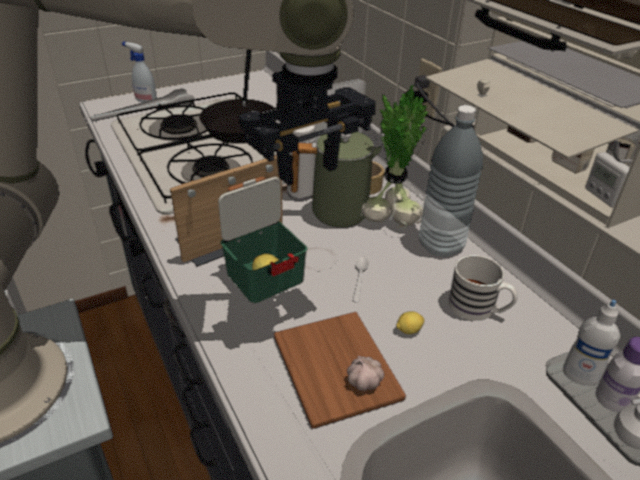

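View pics/z_wrist.png

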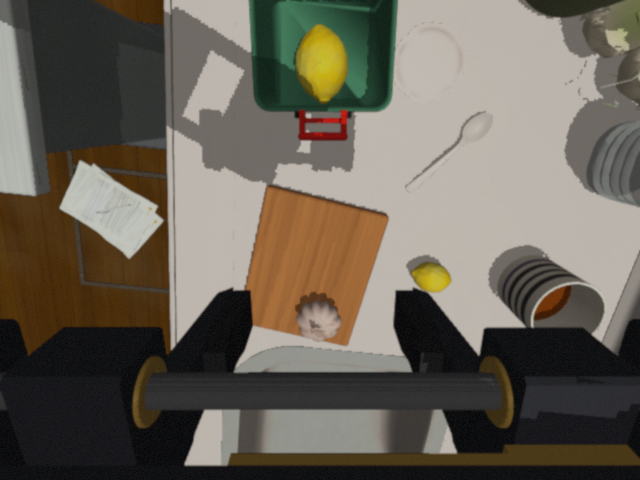

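Request:
play_rows(motion=[{"delta_pos": [0, 0, 0], "turn": 0}, {"delta_pos": [0, 0, 0], "turn": 0}, {"delta_pos": [0, 0, 0], "turn": 0}, {"delta_pos": [0, 0, 0], "turn": 0}, {"delta_pos": [0, 0, 0], "turn": 0}])

```text
t: 27.42
ee_pos: [0.5151, -0.1028, 0.3142]
ee_rot: [0.471, 0.528, -0.471, 0.528]
wrist_force: [-0.3, 0.1, -0.1]
grip_width: 0.728
```

Request:
play_rows(motion=[{"delta_pos": [0, 0, 0], "turn": 0}, {"delta_pos": [0, 0, 0], "turn": 0}, {"delta_pos": [0, 0, 0], "turn": 0}, {"delta_pos": [0, 0, 0], "turn": 0}, {"delta_pos": [0, 0, 0], "turn": 0}])

```text
t: 28.05
ee_pos: [0.5151, -0.1027, 0.3142]
ee_rot: [0.471, 0.528, -0.471, 0.528]
wrist_force: [-0.5, 0.8, -0.2]
grip_width: 0.729
```

```bash
python3 -c "
from h import *
a=robot.get_image('wrist');b=cv2.imread('pics/z_wrist.png')[:,:,::-1]
print(np.abs(a.astype(int)-b)[:160,230:420].mean())
print(robot.finish_job())"
```

```text
1.8670723684210526
the job is handed in; nothing more can be done
None
```

The job is done and handed in at about 28 s; no verdict was reported. I raised the caddy 26 mm on the stud, drew it off about 63 mm and stood it on the worktop. I then pressed the catch, guided the lid up to fully open, and put the larger lemon in the caddy.

- **Catch:** my first press, with closed fingers, slid off the front of the red bar before the catch let go. I lifted off, parted the fingers by about 8 mm and pressed again, and the catch let go with the lid held under the finger. I let the lid go for the last part of its travel.
- **Lid force:** near the top of the lid's travel the wrist read about 5 N. I did not measure the lid's speed; by my estimate it stayed under the limit.
- **Stud:** the wrist readings during lifting and drawing off stayed close to the caddy's weight of about 6 N, so nothing pulled on the stud.
- **Last checks:** the pictures show the caddy upright and clear of the board, the lid open, the lemon on the caddy floor and the gripper clear. The last wrist picture was nearly the same as the one 1.7 s earlier, so things were at rest.
- **Garlic and teaspoon:** the scene camera reported both within about 3 mm of where they started. The side-camera network missed the garlic in the last look, but it shows in that picture in its place.

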